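# Clamp a circuit board in the bench holder

## Robot

A 6-joint arm with a two-finger parallel gripper is mounted at the origin on the work surface. World frame = base frame: x ahead of the robot, y to its left, z up, the work surface at z = 0. Lengths are in m, angles in rad, forces in N, time in s.
With the tool pointing down it reaches from about 0.35 to 0.975 m from the base axis. Payload 4.9 kg.
Tool frame: the origin (TCP) lies at the very end of the fingers, on their centre line; the grasp point (between the pads) lies 19 mm behind it (manip.hold_point_z is the distance from the TCP to the grasp point, in m); z points along the fingers, y is the direction in which the jaws open and shut (so a half turn about z gives the same grasp; the last joint's range is limited). The gripper opens to 85 mm and grips with 20 to 120 N. Pads are 22 mm wide; open, the fingers measure 114 mm over their backs; the gripper's body (76 mm by 85 mm) begins 54 mm behind the grasp point. The pads swing forward as they close: fully open they stand 13 mm farther back than shut.
Start: joints at [-1.402, 0.053, 1.613, -0, 1.476, -0.119], TCP at [0.177, -0.599, 0.231] pointing down, gripper open.
Joint ranges: [-3.01, 3.01], [-1.01, 2.22], [0.06, 2.58], [-1.02, 4.17], [0.09, 2.62], [-3.14, 3.14]. Speed limits (rad/s): [2.57, 2.57, 3.14, 3.14, 3.14, 3.14].

## Interface

Orientations are given as a unit quaternion [w, x, y, z].
In Python, from plant import monitor, grab_frame, camera_params, ticket, manip gives the robot as it stands.
- The arm moves only by the tool play_rows, never from a script. Its argument "commands" is a list of rows, each an object of numbers: "dx", "dy", "dz": the shift along the tool's x, y, z in cm; "rx", "ry", "rz": the turn, a rotation vector about the tool's x, y, z in rad; "claw": the closure, from 0 (fully open) to 1 (shut). In form: [{"dx": .., "dy": .., "dz": .., "rx": .., "ry": .., "rz": .., "claw": ..}, ...]. A call has 1 to 5 rows; each row is the pose to reach, as a shift and turn from the pose measured when the call began, along the tool's axes at that moment; what a row does not reach only later rows make up. A row lasts 1/10 s, in which the tool goes at most 50 mm and 8.59 degrees, less where a joint would pass 70% of its speed; a pose out of reach is approached as far as the arm can. A call with a gripper value outside its range is refused whole. The fingers move at their own pace and stop on an object; the grip force is fixed at half the most. Time passes only in rows, so rows that repeat a pose let the fingers close. It gives the time, the measured TCP pose, the force and the opening at its end, in the units of the state.
- monitor.state(): the state, without advancing time (a new reading comes with each control period).
- grab_frame(name): name is "scene" or "side" or "wrist"; returns the picture (400x640x3 uint8, blue, green, red); there is no depth.
- camera_params(name): a dict with "fx", "fy", "cx", "cy" (pixels), "rvec" (rotation vector, rad) and "tvec" (3), from world to camera coordinates, as OpenCV has them; the wrist camera has in their place "tool_from_camera" (4x4, takes a point from camera to tool coordinates, whose origin is the TCP and whose axes are the flange's). Camera axes: x right, y down, z forward; pixel columns grow to the right and rows downward; lengths in m; the calibration is good to about 2 mm. A picture is of the moment at which its call begins: read the wrist's pose just before it. camera_params takes no time and is no camera call.
- ticket.job_done(): hands the job in, once; it reports no verdict.
The state is a dict: "time": time; "joint_pos": joint angles; "joint_vel": joint speeds; "joint_efforts": joint torques, N m; "tool_pos": TCP position; "tool_rot": TCP orientation; "contact_force": force on the tool from outside, world axes, zero at the start; "ft_torque": the same for the moment, N m; "gripper_width": opening from 0.0 (shut) to 1.0 (fully open).
Only numpy, scipy, OpenCV 4.12 (cv2) and the standard library are available. Lean on these libraries where they do the work, as an engineer would, in place of code of your own. Each camera call takes 0.05 s, during which the arm holds its last target.

## Task

Clamp the circuit board in its bench holder: wind the handwheel clockwise, over as many turns as it takes, until you feel it come up against its stop, then back it off a quarter turn so that the board is not squeezed. After that, swing the keeper bar shut across the board until it snaps home in its detent. Keep the board flat in the holder and leave the other things on the bench where they are.

Things in the scene. Friction and masses are not known exactly. Their poses are not given: they have to be found in the camera images.
- holder: board holder, fixed: base plate 170 (its x) by 255 (its y) by 12 mm. Origin on the bench; x points away from the robot, y from the fixed jaw to the handwheel, z up. Along y: fixed jaw (-105 to -91), board on ledges (top z 20), sliding jaw, gearbox 72 x 72 mm (top z 55) with the handwheel on it at x 0, y 95. Keeper pivot at x 65, y -45; detent post with sprung ball at x -60, y -56
- wheel_axis (a point): centre of the handwheel (fixed point on its vertical axis, 68 mm above the bench). The wheel is a plain steel ring, 102 mm over all, ring bar 12 mm thick (top at z 74), three spokes, hub 26 mm wide up to z 77
- crank_knob (a point): the upright black crank knob on the handwheel's rim: a cylinder of 18 mm diameter, standing 45 mm from the wheel axis; it shows from z 74 to z 112 above the bench; this point is on its axis at z 95. It moves round with the wheel. It can be pushed round from behind in either direction
- jaw_face (a point): middle of the sliding jaw's clamping face (bar 94 by 12 by 20 mm). The handwheel drives it along the holder's y: one turn clockwise seen from above winds it in (to -y, towards the board) by 6 mm. It starts 1.3 to 2.5 turns short of the wheel's solid stop, which must be felt (the wheel goes no further). About 0.12 N m turns the wheel (3 N at its knob); it stays where it is left
- keeper_pivot (a point): the keeper bar's vertical pivot (fixed point, 51 mm above the bench)
- keeper_knob (a point): the upright black knob on the keeper bar: a cylinder of 18 mm diameter, 100 mm from the pivot, showing from z 56 to z 90 above the bench; this point is on its axis at z 73. The flat steel bar is 18 mm wide, 10 mm thick (z 46 to 56), and reaches 137 mm from the pivot
- keeper (a joint): angle of the keeper bar, rad: 0 is fully shut at its stop (bar across the board, from the pivot along the holder's -x), growing as it opens, counter-clockwise from above (1.57 would be along the holder's -y). About 0.6 N at its knob swings it; between 0.15 and 0.03 its nose must be pushed over the detent's sprung ball (about 6 N at the knob), then it stays shut
- board_centre (a point): centre of the green circuit board, 96 (holder x) by 90 (holder y) by 3 mm, parts up to 11 mm high on it. It lies loose on the ledges between the jaws; the sliding jaw pushes it along. Axes as the holder's
- reel_centre (a point): bystander: a flat metal-faced tape reel, diameter 120, 14 thick, lying flat (mm); the point is at its middle. Leave alone
- driver_centre (a point): bystander: a screwdriver lying flat, 175 long, square black handle 22 wide (mm); the point is at its middle. Leave alone
- flux_centre (a point): bystander: a small white dropper bottle, diameter 34, 68 high, standing (mm); the point is at its middle. Leave alone
- solder_centre (a point): bystander: a steel solder spool, diameter 52, 48 high, standing (mm); the point is at its middle. Leave alone
- jar_centre (a point): bystander: a small amber glass jar with a metal lid, diameter 50, 56 high, standing (mm); the point is at its middle. Leave alone
- can_centre (a point): bystander: a tall aluminium spray can, diameter 60, 170 high, standing (mm); the point is at its middle. Leave alone
- pliers_centre (a point): bystander: a pair of pliers lying flat, 145 long, 12 thick (mm); the point is at its middle. Leave alone
Not all that is in view belongs to the job. Leave any orange or yellow look-alike of the part that bears board_centre alone.

How it is judged:
On the way, in this order (a step that is already met when the one before it is completed fails the run):
1. the handwheel has been wound clockwise up to its stop (y of jaw_face in the frame of holder below 0.00014 m), for 0.1 s.
2. the handwheel has been backed off a quarter turn from the stop (62 to 118 degrees) (y of jaw_face in the frame of holder between 0.00103 and 0.00197 m), for 0.3 s.
3. the keeper bar has been swung shut, home in its detent (value of joint keeper below 0.04 rad), for 0.3 s.
At the end, for the whole second after the job is handed in: the handwheel stays a quarter turn (62 to 118 degrees) back from its stop, the keeper bar is shut in its detent (within 0.04 rad), and the board lies flat on its ledges between the jaws (within 6 mm of the middle across the holder, 36 to 56 mm from its origin towards the fixed jaw) (all of step 2 and value of joint keeper below 0.04 rad and angle between board_centre's own z axis and vertical below 0.06 rad and x of board_centre in the frame of holder between -0.006 and 0.006 m and y of board_centre in the frame of holder between -0.056 and -0.036 m and z of board_centre in the frame of holder between 0.015 and 0.027 m); the robot touches nothing.
It fails at once if one of the other things on the bench is moved by more than 30 mm (distance of any of reel_centre, driver_centre, flux_centre, solder_centre, jar_centre, can_centre, pliers_centre from where it was at the start of the episode above 0.03 m).
It also fails if it takes over 72 s, if anything falls off the work surface, if the arm or the gripper's body presses on something with over 40 N, if the wrist force passes 120 N, or if a joint passes its speed limit or range.

## Working session

There is one attempt and no reset: what is moved stays moved. The work goes in short steps, Python scripts to look and compute and a tool call to move; the robot and the scene stay as the last step left them, time stands still between calls to the robot, and variables do not carry over. Pictures are saved under pics/ and viewed, and the job is handed in when it is done.

Besides the shell and the picture viewer there is one more tool, called after "Call:" as a command line: name --argument value ..., lists and objects as JSON in quotes. play_rows: Moves the arm, as the interface text tells. Its arguments: {"type":"object","properties":{"commands":{"type":"array"}},"required":["commands"]}

```bash
mkdir -p pics; ls; python3 - <<'E'
from plant import monitor, grab_frame, camera_params, manip
import cv2
print(monitor.state())
for n in("scene","side","wrist"):
    cv2.imwrite(f"pics/{n}0.png",grab_frame(n)); print(n,camera_params(n))
print(manip.hold_point_z,[a for a in dir(manip) if a[0]!='_'])
E
```

```text
pics
{'time': 0.0, 'joint_pos': array([-1.40205959e+00,  5.33410474e-02,  1.61429138e+00,  9.90069131e-08,
        1.47600178e+00, -1.18981263e-01]), 'joint_vel': array([-0.00029342, -0.00149639,  0.00010178, -0.00158886, -0.0001353 ,
       -0.00105597]), 'joint_efforts': array([-8.32963306e-04, -3.93686056e+01, -3.70175636e+01, -2.03799304e-04,
        6.88548724e-03,  1.86503655e-05]), 'tool_pos': array([ 0.17725939, -0.59868743,  0.23007439]), 'tool_rot': array([-1.02046143e-03,  9.89669612e-01,  1.43363232e-01, -2.53427188e-05]), 'contact_force': array([-0.06521657, -0.69720225,  0.50182387]), 'ft_torque': array([-0.03316274,  0.0168837 , -0.02103804]), 'gripper_width': 1.0016955900126394}
scene {'fx': 504.660266474189, 'fy': 504.660266474189, 'cx': 319.52116288075314, 'cy': 197.2992050741195, 'rvec': array([ 2.30299085,  1.15904897, -0.34652692]), 'tvec': array([-0.24232744, -0.3057284 ,  1.65038334])}
side {'fx': 405.59494607673906, 'fy': 405.59494607673906, 'cx': 320.56409979061675, 'cy': 205.29698844944394, 'rvec': array([ 0.20302418, -2.64087248,  1.57330194]), 'tvec': array([0.45905431, 0.16958144, 1.06682872])}
wrist {'fx': 341.1335945158262, 'fy': 341.1335945158262, 'cx': 320.06084650745316, 'cy': 204.90401937256186, 'tool_from_camera': array([[ 5.47935032e-04, -9.45008194e-01, -3.27046194e-01,
         8.51006708e-02],
       [ 9.99999315e-01,  1.79576411e-04,  1.15651392e-03,
         6.50378186e-04],
       [-1.03418535e-03, -3.27046604e-01,  9.45007645e-01,
        -1.41793628e-01],
       [ 0.00000000e+00,  0.00000000e+00,  0.00000000e+00,
         1.00000000e+00]])}
0.0187 ['IKError', 'hold_point_z']
```

View pics/scene0.png

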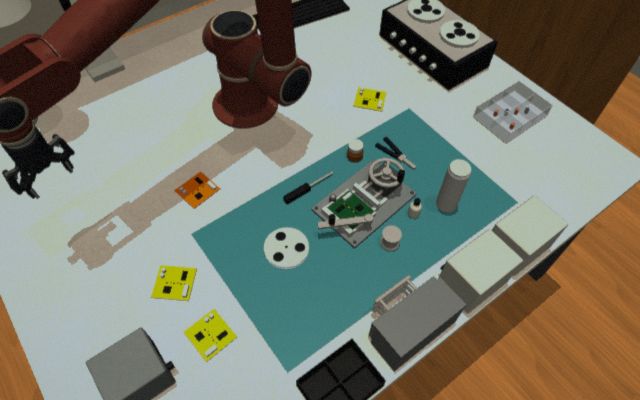

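View pics/side0.png

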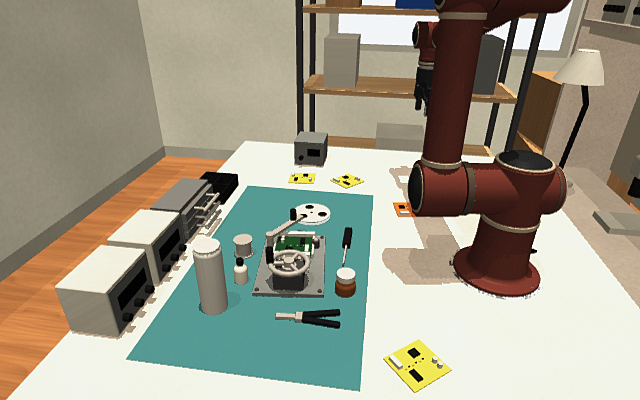

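View pics/wrist0.png

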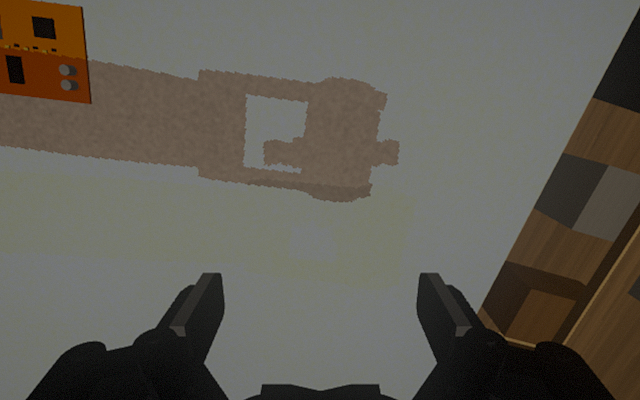

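```bash
cat > h.py <<'E'
import numpy as np, cv2
from plant import monitor, grab_frame, camera_params
def ext(n):
    p=camera_params(n)
    if 'rvec' in p:
        R=cv2.Rodrigues(p['rvec'])[0]; C=-R.T@p['tvec']; return p,R.T,C
    from scipy.spatial.transform import Rotation as Ro
    s=monitor.state(); q=s['tool_rot']; Rt=Ro.from_quat([q[1],q[2],q[3],q[0]]).as_matrix()
    T=p['tool_from_camera']; return p,Rt@T[:3,:3],Rt@T[:3,3]+s['tool_pos']
def pt(n,u,v,z,e=None):
    p,R,C=e or ext(n); d=R@np.array([(u-p['cx'])/p['fx'],(v-p['cy'])/p['fy'],1]); return C+d*(z-C[2])/d[2]
def px(n,X,e=None):
    p,R,C=e or ext(n); c=R.T@(np.array(X)-C); return np.array([p['cx']+p['fx']*c[0]/c[2],p['cy']+p['fy']*c[1]/c[2]])
E
python3 - <<'E'
from h import *
a=cv2.imread('pics/scene0.png'); b=cv2.imread('pics/side0.png')
cv2.imwrite('pics/sc_crop.png',cv2.resize(a[130:280,250:450],None,fx=4,fy=4,interpolation=2))
cv2.imwrite('pics/si_crop.png',cv2.resize(b[195:335,215:375],None,fx=4,fy=4,interpolation=2))
for n in('scene','side'): print(n,ext(n)[2])
E
```

```text
scene [ 1.08776966 -0.52477882  1.19051333]
side [0.34069418 0.91529078 0.65098579]
```

View pics/sc_crop.png

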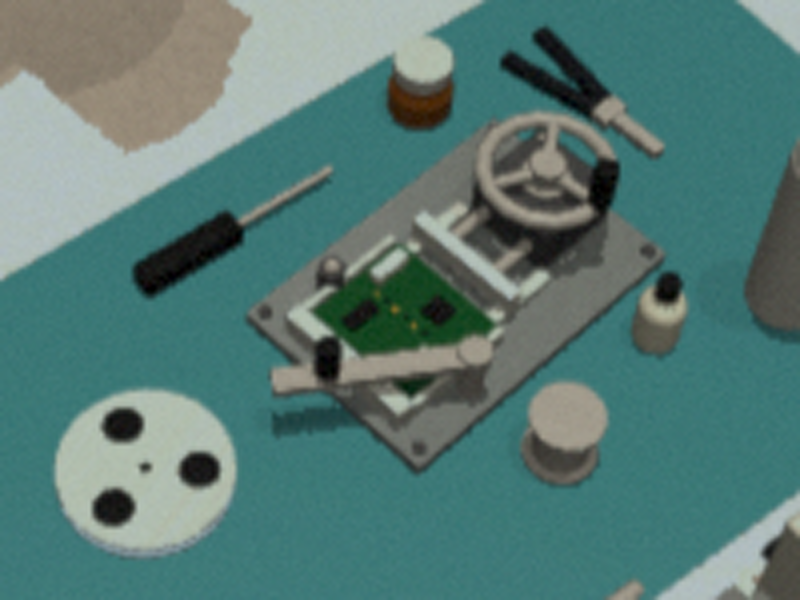

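View pics/si_crop.png

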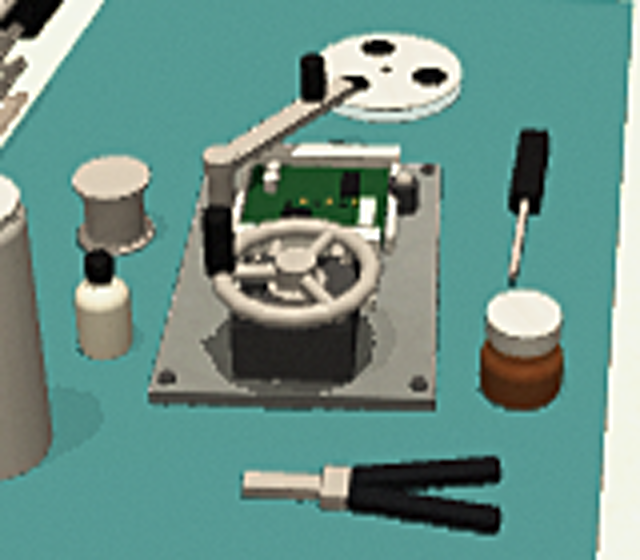

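```bash
python3 - <<'E'
from h import *
def S(c,z,n='scene'):
    o=(250,130) if n=='scene' else (215,195)
    return pt(n,(c[0]+.5)/4-.5+o[0],(c[1]+.5)/4-.5+o[1],z)
f=lambda a:np.round(a,4)
cs=[S(c,.012) for c in((247,316),(418,470),(664,257),(491,125))]; print('sc corners',f(cs))
cd=[S(c,.012,'side') for c in((150,395),(435,405),(441,165))]; print('si corners',f(cd))
for nm,a,b,z in(('hub',(547,160),(297,257),.077),('crank',(606,165),(217,210),.112),('kknob',(328,343),(313,60),.09),('kpiv',(474,348),(218,156),.058),('post',(330,265),(405,178),.05)):
    print(nm,f(S(a,z)),f(S(b,z,'side')))
for nm,c,d,z in(('reel',(145,467),(388,70),.014),('solder',(568,410),(112,177),.048),('flux',(668,285),(97,258),.068),('jar',(424,58),(525,312),.056)):
    print(nm,f(S(c,z)),f(S(d,z,'side')))
for nm,c in(('driver tip',(330,170)),('driver end',(140,280)),('pl tip',(660,150)),('pl end',(505,60)),('pl end2',(540,35))): print(nm,f(S(c,.01)))
E
```

```text
sc corners [[ 0.4644 -0.0729  0.012 ]
 [ 0.6302 -0.0536  0.012 ]
 [ 0.6002  0.1962  0.012 ]
 [ 0.4351  0.1742  0.012 ]]
si corners [[ 0.5967  0.2058  0.012 ]
 [ 0.4302  0.1875  0.012 ]
 [ 0.4616 -0.0693  0.012 ]]
hub [0.518 0.147 0.077] [0.5203 0.1451 0.077 ]
crank [0.5627 0.1552 0.112 ] [0.565  0.1545 0.112 ]
kknob [ 0.5535 -0.073   0.09  ] [ 0.5549 -0.0698  0.09  ]
kpiv [0.5986 0.0158 0.058 ] [0.6032 0.0157 0.058 ]
post [ 0.4846 -0.0168  0.05  ] [0.4761 0.0093 0.05  ]
reel [ 0.5218 -0.1985  0.014 ] [ 0.5217 -0.1974  0.014 ]
solder [0.6679 0.0394 0.048 ] [0.671  0.0379 0.048 ]
flux [0.6419 0.1484 0.068 ] [0.6415 0.1538 0.068 ]
jar [0.3821 0.1489 0.056 ] [0.3829 0.1484 0.056 ]
driver tip [0.3962 0.0527 0.01  ]
driver end [ 0.3941 -0.115   0.01  ]
pl tip [0.5264 0.2612 0.01  ]
pl end [0.3918 0.225  0.01  ]
pl end2 [0.3885 0.2632 0.01  ]
```

Call:
play_rows --commands '[{"dx": 3,"dy": -3.4,"rz": 0.14,"claw": 1},{"dx": 6,"dy": -6.8,"rz": 0.288,"claw": 1},{"dx": 9,"dy": -10.2,"rz": 0.288,"claw": 1},{"dx": 12,"dy": -13.6,"rz": 0.288,"claw": 1},{"dx": 15,"dy": -17,"rz": 0.288,"claw": 1}]'

```text
invalid input
```

Call:
play_rows --commands '[{"dx": 3.0,"dy": -3.4,"dz": 0.0,"rx": 0.0,"ry": 0.0,"rz": 0.14,"claw": 1.0},{"dx": 6.0,"dy": -6.8,"dz": 0.0,"rx": 0.0,"ry": 0.0,"rz": 0.288,"claw": 1.0},{"dx": 9.0,"dy": -10.2,"dz": 0.0,"rx": 0.0,"ry": 0.0,"rz": 0.288,"claw": 1.0},{"dx": 12.0,"dy": -13.6,"dz": 0.0,"rx": 0.0,"ry": 0.0,"rz": 0.288,"claw": 1.0},{"dx": 15.0,"dy": -17.0,"dz": 0.0,"rx": 0.0,"ry": 0.0,"rz": 0.288,"claw": 1.0}]'

```text
time: 0.65
tool_pos: [0.2732, -0.3914, 0.2302]
tool_rot: [-0.001, 1.0, -0.0, -0.0]
contact_force: [0.7, -0.4, 0.1]
gripper_width: 0.139
```

Call:
play_rows --commands '[{"dx": 2.0,"dy": -4.3,"dz": 0.0,"rx": 0.0,"ry": 0.0,"rz": 0.0,"claw": 1.0},{"dx": 4.0,"dy": -8.6,"dz": 0.0,"rx": 0.0,"ry": 0.0,"rz": 0.0,"claw": 1.0},{"dx": 6.0,"dy": -12.9,"dz": 0.0,"rx": 0.0,"ry": 0.0,"rz": 0.0,"claw": 1.0},{"dx": 8.0,"dy": -17.2,"dz": 0.0,"rx": 0.0,"ry": 0.0,"rz": 0.0,"claw": 1.0},{"dx": 10.0,"dy": -21.5,"dz": 0.0,"rx": 0.0,"ry": 0.0,"rz": 0.0,"claw": 1.0}]'

```text
time: 1.15
tool_pos: [0.3737, -0.1746, 0.2305]
tool_rot: [-0.001, 1.0, -0.001, 0.0]
contact_force: [1.2, -1.8, 0.0]
gripper_width: 0.0
```

Call:
play_rows --commands '[{"dx": 2.0,"dy": -4.3,"dz": 0.0,"rx": 0.0,"ry": 0.0,"rz": 0.0,"claw": 1.0},{"dx": 4.0,"dy": -8.6,"dz": 0.0,"rx": 0.0,"ry": 0.0,"rz": 0.0,"claw": 1.0},{"dx": 6.0,"dy": -12.9,"dz": 0.0,"rx": 0.0,"ry": 0.0,"rz": 0.0,"claw": 1.0},{"dx": 8.0,"dy": -17.2,"dz": 0.0,"rx": 0.0,"ry": 0.0,"rz": 0.0,"claw": 1.0},{"dx": 8.0,"dy": -17.2,"dz": 0.0,"rx": 0.0,"ry": 0.0,"rz": 0.0,"claw": 1.0}]'

```text
time: 1.65
tool_pos: [0.4547, 0.0019, 0.2306]
tool_rot: [-0.002, 1.0, 0.003, -0.0]
contact_force: [-0.6, -0.9, -0.6]
gripper_width: -0.001
```

```bash
python3 - <<'E'
from h import *
s=monitor.state(); print(s['time'],s['tool_pos'],s['gripper_width'],s['contact_force'])
cv2.imwrite("pics/w1.png",grab_frame("wrist"))
e=ext('wrist')
f=cv2.imread('pics/w1.png')
for X in((.519,.146,.077),(.5642,.1550,.112),(.6,.015,.056),(.5545,-.0715,.09),(.7,.2,.17)): print(px('wrist',X,e))
E
```

```text
1.65 [0.45467634 0.00190168 0.23057232] -0.0014616752744973753 [-0.58977934 -0.86991339 -0.6451341 ]
[145.11260146 111.5889705 ]
[97.19403082 47.86660745]
[301.71495262   8.12311397]
[412.93705046  66.31836723]
[-172.38931483 -335.07486227]
```

View pics/w1.png

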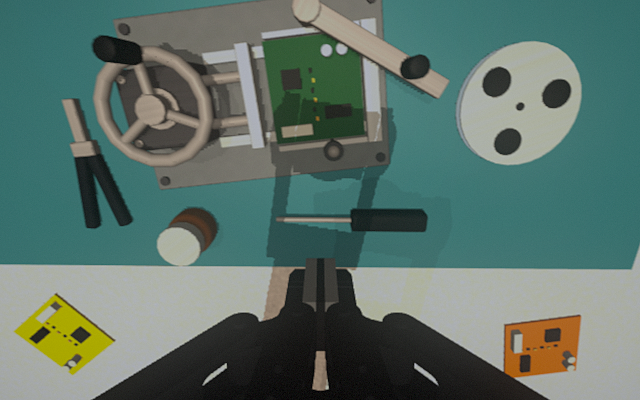

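```bash
python3 - <<'E'
from h import *
f=lambda a:np.round(a,4)
for n,u,v,z in(('hub',150,108,.077),('crank',104,47,.112),('kk',415,65,.09),('piv',307,9,.058),('jawface',259,93,.032),('can',0,0,0)):
    print(n,f(pt('wrist',u,v,z)))
X=pt('wrist',259,93,.034)[:2]-np.array([.5302,.0517]); print('jaw y holder',X@[-.118,.993])
print('can top sc',pt('scene',460,167,.17),pt('side',207,243,.17))
E
```

```text
hub [0.5219 0.1414 0.077 ]
crank [0.5648 0.1501 0.112 ]
kk [ 0.5554 -0.073   0.09  ]
piv [0.599  0.0106 0.058 ]
jawface [0.5335 0.0576 0.032 ]
can [0.6163 0.3063 0.    ]
jaw y holder 0.005111482916826797
can top sc [0.67127282 0.24906827 0.17      ] [0.67295386 0.24306712 0.17      ]
```

Call:
play_rows --commands '[{"dx": 2.2,"dy": -4.4,"dz": 0.0,"rx": 0.0,"ry": 0.0,"rz": 0.0,"claw": 1.0},{"dx": 4.4,"dy": -8.8,"dz": 0.0,"rx": 0.0,"ry": 0.0,"rz": 0.0,"claw": 1.0},{"dx": 6.6,"dy": -13.2,"dz": 0.0,"rx": 0.0,"ry": 0.0,"rz": 0.0,"claw": 1.0},{"dx": 9.0,"dy": -17.9,"dz": 1.0,"rx": 0.0,"ry": 0.0,"rz": 0.0,"claw": 1.0},{"dx": 9.0,"dy": -17.9,"dz": 4.0,"rx": 0.0,"ry": 0.0,"rz": 0.0,"claw": 1.0}]'

```text
time: 2.2
tool_pos: [0.547, 0.1822, 0.1939]
tool_rot: [-0.002, 1.0, 0.003, 0.003]
contact_force: [0.3, -1.3, -0.7]
gripper_width: 0.001
```

```bash
python3 - <<'E'
from h import *
s=monitor.state(); print(s['time'],s['tool_pos'],s['gripper_width'],s['contact_force'])
cv2.imwrite("pics/w2.png",grab_frame("wrist"))
E
```

```text
2.2 [0.54701892 0.18216967 0.19394843] 0.0009478330493524059 [ 0.27610281 -1.26630571 -0.65854221]
```

View pics/w2.png

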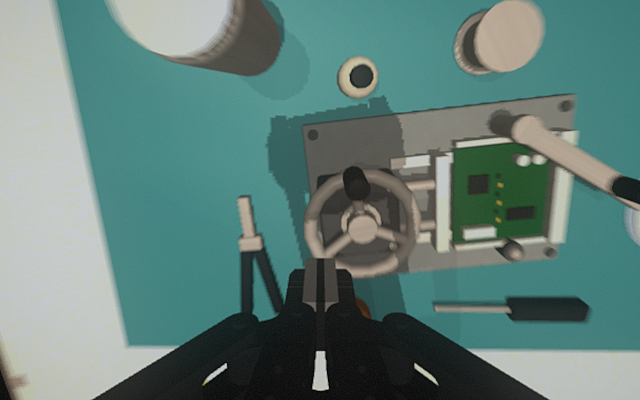

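Call:
play_rows --commands '[{"dx": 0.0,"dy": 0.0,"dz": 4.0,"rx": 0.0,"ry": 0.0,"rz": 0.0,"claw": 1.0},{"dx": 0.0,"dy": 0.0,"dz": 8.0,"rx": 0.0,"ry": 0.0,"rz": 0.0,"claw": 1.0},{"dx": 0.0,"dy": 0.0,"dz": 10.6,"rx": 0.0,"ry": 0.0,"rz": 0.0,"claw": 1.0},{"dx": 0.0,"dy": 0.0,"dz": 10.6,"rx": 0.0,"ry": 0.0,"rz": 0.0,"claw": 1.0}]'

```text
time: 2.65
tool_pos: [0.5393, 0.1778, 0.0762]
tool_rot: [0.0, 1.0, 0.002, -0.006]
contact_force: [-0.6, 0.5, 0.8]
gripper_width: 0.001
```

```bash
python3 - <<'E'
from h import *
s=monitor.state(); print(s['time'],s['tool_pos'],s['gripper_width'],s['contact_force'])
cv2.imwrite("pics/w3.png",grab_frame("wrist"))
a=grab_frame('scene');b=grab_frame('side')
cv2.imwrite('pics/s3.png',np.hstack([cv2.resize(a[120:250,300:430],(400,400),interpolation=2),cv2.resize(b[215:315,240:340],(400,400),interpolation=2)]))
E
```

```text
2.65 [0.53934894 0.17779693 0.07616152] 0.0008801580721376971 [-0.59282283  0.52476727  0.8278754 ]
```

View pics/w3.png

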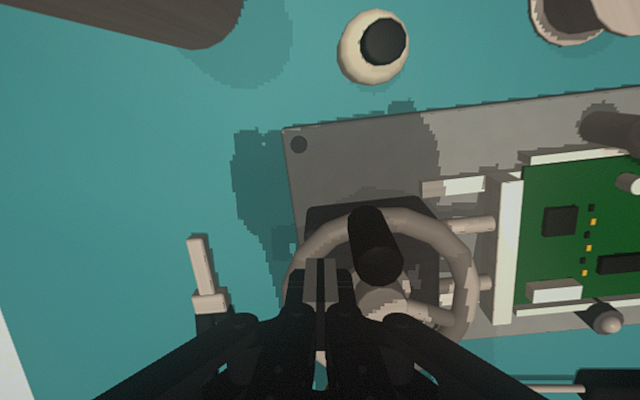

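View pics/s3.png

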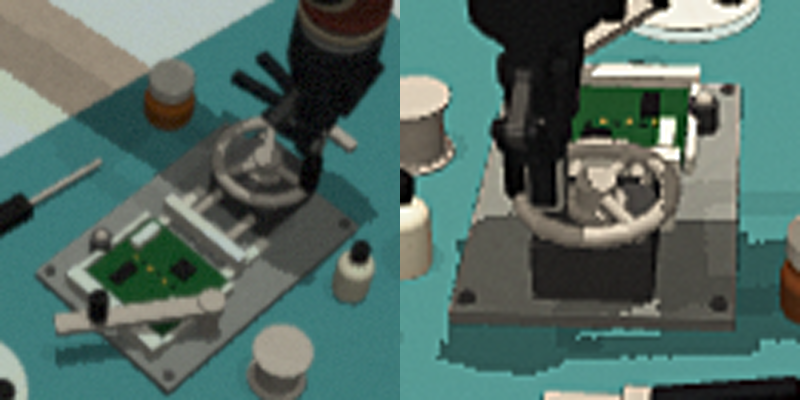

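Call:
play_rows --commands '[{"dx": 0.3,"dy": -0.2,"dz": -1.2,"rx": 0.0,"ry": 0.0,"rz": 0.0,"claw": 1.0},{"dx": 0.3,"dy": -0.2,"dz": -1.2,"rx": 0.0,"ry": 0.0,"rz": 0.0,"claw": 1.0}]'

```text
time: 3.0
tool_pos: [0.5475, 0.1809, 0.096]
tool_rot: [-0.001, 1.0, 0.002, -0.0]
contact_force: [-0.1, -0.3, 1.3]
gripper_width: 0.003
```

```bash
cat > arc.py <<'E'
import sys
from h import *
C=np.array([.520,.1445]); R=.045; Z=.088
s=monitor.state(); p=s['tool_pos']; d=p[:2]-C; a=np.degrees(np.arctan2(d[1],d[0]))
print('t %.2f'%s['time'],np.round(p,4),'F',np.round(s['contact_force'],1),'ang %.1f r %.1f'%(a,1e3*np.hypot(*d)), 'q',np.round(s['tool_rot'],3))
if len(sys.argv)>1:
    a0=float(sys.argv[2]) if len(sys.argv)>2 else a
    st=float(sys.argv[1])
    for i in range(1,6):
        t=np.radians(a0+st*i); X=C+R*np.array([np.cos(t),np.sin(t)])
        print('%.0f'%(a0+st*i),np.round([100*(X[0]-p[0]),-100*(X[1]-p[1]),-100*(Z-p[2])],1))
E
python3 arc.py -15
```

```text
t 3.00 [0.5475 0.1809 0.096 ] F [-0.1 -0.3  1.3] ang 53.0 r 45.6 q [-0.001  1.     0.002 -0.   ]
38 [0.8 0.9 0.8]
23 [1.4 1.9 0.8]
8 [1.7 3.  0.8]
-7 [1.7 4.2 0.8]
-22 [1.4 5.3 0.8]
```

Call:
play_rows --commands '[{"dx": 0.8,"dy": 0.9,"dz": 0.8,"rx": 0.0,"ry": 0.0,"rz": 0.0,"claw": 1.0},{"dx": 1.4,"dy": 1.9,"dz": 0.8,"rx": 0.0,"ry": 0.0,"rz": 0.0,"claw": 1.0},{"dx": 1.7,"dy": 3.0,"dz": 0.8,"rx": 0.0,"ry": 0.0,"rz": 0.0,"claw": 1.0},{"dx": 1.7,"dy": 4.2,"dz": 0.8,"rx": 0.0,"ry": 0.0,"rz": 0.0,"claw": 1.0},{"dx": 1.7,"dy": 4.2,"dz": 0.8,"rx": 0.0,"ry": 0.0,"rz": 0.0,"claw": 1.0}]'

```text
time: 3.5
tool_pos: [0.5646, 0.1371, 0.087]
tool_rot: [-0.0, 1.0, 0.001, -0.001]
contact_force: [0.0, 0.6, -0.5]
gripper_width: 0.002
```

```bash
python3 arc.py -15 -7; python3 - <<'E'
from h import *
a=grab_frame('scene');b=grab_frame('side')
cv2.imwrite('pics/s4.png',np.hstack([cv2.resize(a[120:250,300:430],(400,400),interpolation=2),cv2.resize(b[215:315,240:340],(400,400),interpolation=2)]))
E
```

```text
t 3.50 [0.5646 0.1371 0.087 ] F [ 0.   0.6 -0.5] ang -9.5 r 45.2 q [-0.     1.     0.001 -0.001]
-22 [-0.3  0.9 -0.1]
-37 [-0.9  2.  -0.1]
-52 [-1.7  2.8 -0.1]
-67 [-2.7  3.4 -0.1]
-82 [-3.8  3.7 -0.1]
```

View pics/s4.png

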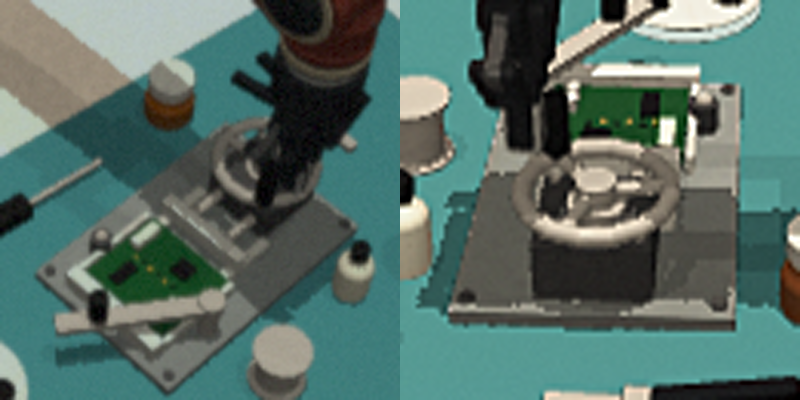

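```bash
python3 arc.py -20 -10
```

```text
t 3.60 [0.565  0.1379 0.0876] F [-0.9 -0.4 -0.4] ang -8.4 r 45.4 q [-0.     1.     0.001  0.   ]
-30 [-0.6  1.6 -0. ]
-50 [-1.6  2.8 -0. ]
-70 [-3.   3.6 -0. ]
-90 [-4.5  3.8 -0. ]
-110 [-6.   3.6 -0. ]
```

Call:
play_rows --commands '[{"dx": -0.6,"dy": 1.6,"dz": 0.0,"rx": 0.0,"ry": 0.0,"rz": 0.0,"claw": 1.0},{"dx": -1.6,"dy": 2.8,"dz": 0.0,"rx": 0.0,"ry": 0.0,"rz": 0.0,"claw": 1.0},{"dx": -3.0,"dy": 3.6,"dz": 0.0,"rx": 0.0,"ry": 0.0,"rz": 0.0,"claw": 1.0},{"dx": -4.5,"dy": 3.8,"dz": 0.0,"rx": 0.0,"ry": 0.0,"rz": 0.0,"claw": 1.0},{"dx": -6.0,"dy": 3.6,"dz": 0.0,"rx": 0.0,"ry": 0.0,"rz": 0.0,"claw": 1.0}]'

```text
time: 4.1
tool_pos: [0.5066, 0.1009, 0.0889]
tool_rot: [-0.0, 1.0, 0.001, 0.003]
contact_force: [3.4, -0.2, 1.2]
gripper_width: 0.0
```

```bash
python3 arc.py -20 -110
```

```text
t 4.10 [0.5066 0.1009 0.0889] F [ 3.4 -0.2  1.2] ang -107.1 r 45.7 q [-0.     1.     0.001  0.003]
-130 [-1.5 -0.9  0.1]
-150 [-2.6 -2.1  0.1]
-170 [-3.1 -3.6  0.1]
-190 [-3.1 -5.1  0.1]
-210 [-2.6 -6.6  0.1]
```

Call:
play_rows --commands '[{"dx": -1.5,"dy": -0.9,"dz": 0.1,"rx": 0.0,"ry": 0.0,"rz": 0.0,"claw": 1.0},{"dx": -2.6,"dy": -2.1,"dz": 0.1,"rx": 0.0,"ry": 0.0,"rz": 0.0,"claw": 1.0},{"dx": -3.1,"dy": -3.6,"dz": 0.1,"rx": 0.0,"ry": 0.0,"rz": 0.0,"claw": 1.0},{"dx": -3.1,"dy": -5.1,"dz": 0.1,"rx": 0.0,"ry": 0.0,"rz": 0.0,"claw": 1.0},{"dx": -2.6,"dy": -6.6,"dz": 0.1,"rx": 0.0,"ry": 0.0,"rz": 0.0,"claw": 1.0}]'

```text
time: 4.6
tool_pos: [0.481, 0.1649, 0.0883]
tool_rot: [0.002, 1.0, 0.001, 0.004]
contact_force: [0.0, -5.7, -0.4]
gripper_width: -0.002
```

```bash
python3 arc.py -20 -210;python3 - <<'E'
from h import *
a=grab_frame('scene');b=grab_frame('side')
cv2.imwrite('pics/s5.png',np.hstack([cv2.resize(a[120:250,300:430],(400,400),interpolation=2),cv2.resize(b[215:315,240:340],(400,400),interpolation=2)]))
E
```

```text
t 4.60 [0.481  0.1649 0.0883] F [ 0.  -5.7 -0.4] ang 152.4 r 44.0 q [0.002 1.    0.001 0.004]
-230 [ 1.  -1.4  0. ]
-250 [ 2.4 -2.2  0. ]
-270 [ 3.9 -2.5  0. ]
-290 [ 5.4 -2.2  0. ]
-310 [ 6.8 -1.4  0. ]
```

View pics/s5.png

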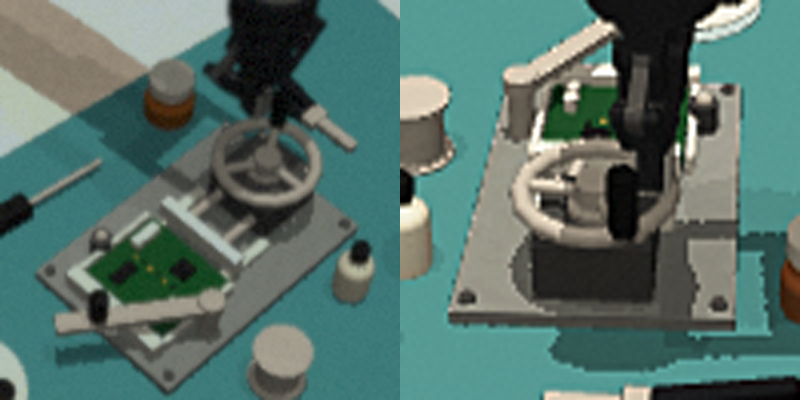

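Call:
play_rows --commands '[{"dx": 1.0,"dy": -1.4,"dz": 0.0,"rx": 0.0,"ry": 0.0,"rz": 0.0,"claw": 1.0},{"dx": 2.4,"dy": -2.2,"dz": 0.0,"rx": 0.0,"ry": 0.0,"rz": 0.0,"claw": 1.0},{"dx": 3.9,"dy": -2.5,"dz": 0.0,"rx": 0.0,"ry": 0.0,"rz": 0.0,"claw": 1.0},{"dx": 5.4,"dy": -2.2,"dz": 0.0,"rx": 0.0,"ry": 0.0,"rz": 0.0,"claw": 1.0},{"dx": 6.8,"dy": -1.4,"dz": 0.0,"rx": 0.0,"ry": 0.0,"rz": 0.0,"claw": 1.0}]'

```text
time: 5.2
tool_pos: [0.5456, 0.1799, 0.0867]
tool_rot: [0.001, 1.0, 0.002, -0.001]
contact_force: [-20.7, -6.4, 2.4]
gripper_width: 0.003
```

```bash
python3 arc.py -15 -310
```

```text
t 5.20 [0.5456 0.1799 0.0867] F [-20.7  -6.4   2.4] ang 54.1 r 43.7 q [ 0.001  1.     0.002 -0.001]
-325 [ 1.1  1.  -0.1]
-340 [ 1.7  2.  -0.1]
-355 [ 1.9  3.2 -0.1]
-370 [ 1.9  4.3 -0.1]
-385 [ 1.5  5.4 -0.1]
```

```bash
python3 - <<'E'
from h import *
a=grab_frame('scene');b=grab_frame('side')
cv2.imwrite('pics/s6.png',np.hstack([cv2.resize(a[120:250,300:430],(400,400),interpolation=2),cv2.resize(b[215:315,240:340],(400,400),interpolation=2)]))
cv2.imwrite("pics/w6.png",grab_frame("wrist"))
E
python3 arc.py
```

```text
t 5.35 [0.5469 0.1792 0.0868] F [-3.6 -0.9 -0.5] ang 52.3 r 43.9 q [0.001 1.    0.001 0.   ]
```

View pics/s6.png

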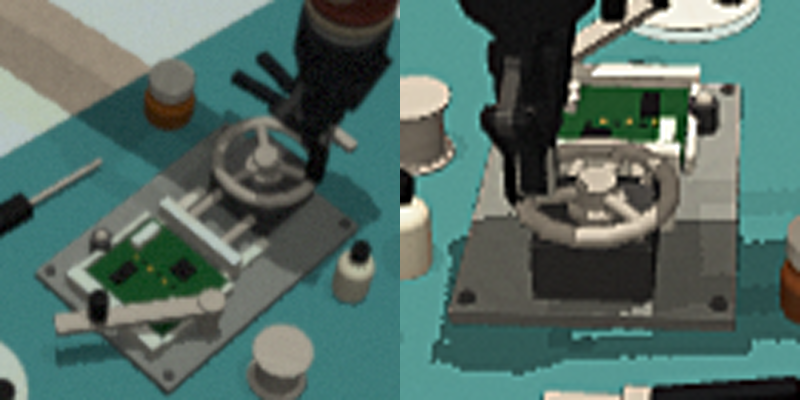

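View pics/w6.png

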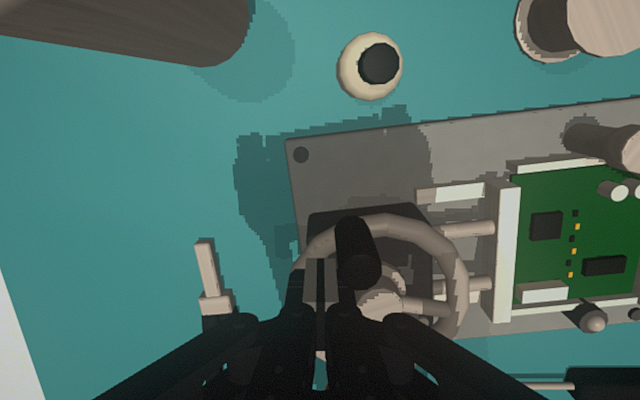

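```bash
python3 arc.py -15 -310
```

```text
t 5.35 [0.5469 0.1792 0.0868] F [-3.6 -0.9 -0.5] ang 52.3 r 43.9 q [0.001 1.    0.001 0.   ]
-325 [ 1.   0.9 -0.1]
-340 [ 1.5  1.9 -0.1]
-355 [ 1.8  3.1 -0.1]
-370 [ 1.7  4.3 -0.1]
-385 [ 1.4  5.4 -0.1]
```

Call:
play_rows --commands '[{"dx": 1.0,"dy": 0.9,"dz": -0.1,"rx": 0.0,"ry": 0.0,"rz": 0.0,"claw": 1.0},{"dx": 1.5,"dy": 1.9,"dz": -0.1,"rx": 0.0,"ry": 0.0,"rz": 0.0,"claw": 1.0},{"dx": 1.8,"dy": 3.1,"dz": -0.1,"rx": 0.0,"ry": 0.0,"rz": 0.0,"claw": 1.0},{"dx": 1.7,"dy": 4.3,"dz": -0.1,"rx": 0.0,"ry": 0.0,"rz": 0.0,"claw": 1.0}]'

```text
time: 5.75
tool_pos: [0.5622, 0.1371, 0.0869]
tool_rot: [-0.001, 1.0, 0.001, -0.002]
contact_force: [-2.6, 6.2, -1.0]
gripper_width: 0.002
```

```bash
python3 arc.py -10 -370
```

```text
t 5.75 [0.5622 0.1371 0.0869] F [-2.6  6.2 -1. ] ang -10.0 r 42.8 q [-0.001  1.     0.001 -0.002]
-380 [ 0.   0.8 -0.1]
-390 [-0.3  1.5 -0.1]
-400 [-0.8  2.2 -0.1]
-410 [-1.3  2.7 -0.1]
-420 [-2.   3.2 -0.1]
```

Call:
play_rows --commands '[{"dx": 0.0,"dy": 0.8,"dz": -0.1,"rx": 0.0,"ry": 0.0,"rz": 0.0,"claw": 1.0},{"dx": -0.3,"dy": 1.5,"dz": -0.1,"rx": 0.0,"ry": 0.0,"rz": 0.0,"claw": 1.0},{"dx": -0.8,"dy": 2.2,"dz": -0.1,"rx": 0.0,"ry": 0.0,"rz": 0.0,"claw": 1.0},{"dx": -1.3,"dy": 2.7,"dz": -0.1,"rx": 0.0,"ry": 0.0,"rz": 0.0,"claw": 1.0}]'

```text
time: 6.15
tool_pos: [0.5495, 0.1094, 0.0884]
tool_rot: [-0.0, 1.0, 0.001, -0.001]
contact_force: [2.6, 2.5, -1.5]
gripper_width: 0.001
```

```bash
python3 arc.py -8 -410
```

```text
t 6.15 [0.5495 0.1094 0.0884] F [ 2.6  2.5 -1.5] ang -50.0 r 45.8 q [-0.     1.     0.001 -0.001]
-418 [-0.6  0.3  0. ]
-426 [-1.1  0.6  0. ]
-434 [-1.7  0.8  0. ]
-442 [-2.3  0.9  0. ]
-450 [-2.9  1.   0. ]
```

Call:
play_rows --commands '[{"dx": -0.6,"dy": 0.3,"dz": 0.0,"rx": 0.0,"ry": 0.0,"rz": 0.0,"claw": 1.0},{"dx": -1.1,"dy": 0.6,"dz": 0.0,"rx": 0.0,"ry": 0.0,"rz": 0.0,"claw": 1.0},{"dx": -1.7,"dy": 0.8,"dz": 0.0,"rx": 0.0,"ry": 0.0,"rz": 0.0,"claw": 1.0}]'

```text
time: 6.45
tool_pos: [0.5326, 0.1011, 0.0889]
tool_rot: [-0.0, 1.0, 0.001, 0.0]
contact_force: [3.6, 3.4, 0.1]
gripper_width: 0.001
```

```bash
python3 arc.py -8 -434; python3 - <<'E'
from h import *
b=grab_frame('side');a=grab_frame('scene')
cv2.imwrite('pics/s7.png',np.hstack([cv2.resize(a[120:250,300:430],(400,400),interpolation=2),cv2.resize(b[215:315,240:340],(400,400),interpolation=2)]))
cv2.imwrite("pics/w7.png",grab_frame("wrist"))
E
```

```text
t 6.45 [0.5326 0.1011 0.0889] F [3.6 3.4 0.1] ang -73.9 r 45.2 q [-0.     1.     0.001  0.   ]
-442 [-0.6  0.1  0.1]
-450 [-1.3  0.2  0.1]
-458 [-1.9  0.1  0.1]
-466 [-2.5 -0.   0.1]
-474 [-3.1 -0.2  0.1]
```

View pics/w7.png

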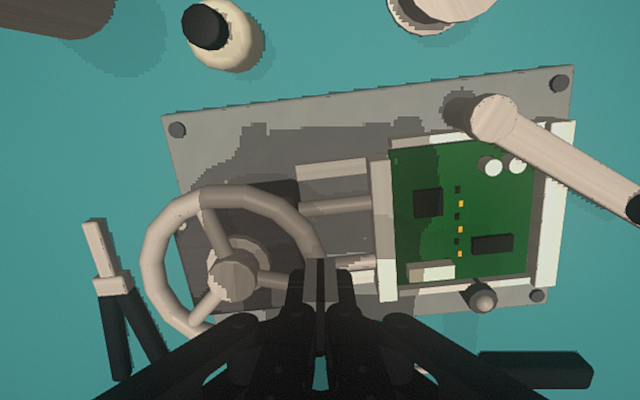

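View pics/s7.png

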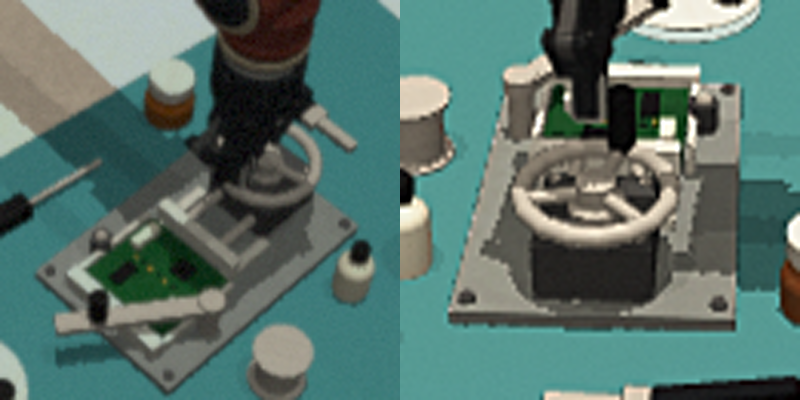

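Call:
play_rows --commands '[{"dx": -0.6,"dy": 0.1,"dz": 0.1,"rx": 0.0,"ry": 0.0,"rz": 0.0,"claw": 1.0},{"dx": -1.3,"dy": 0.2,"dz": 0.1,"rx": 0.0,"ry": 0.0,"rz": 0.0,"claw": 1.0},{"dx": -1.9,"dy": 0.1,"dz": 0.1,"rx": 0.0,"ry": 0.0,"rz": 0.0,"claw": 1.0},{"dx": -2.5,"dy": 0.0,"dz": 0.1,"rx": 0.0,"ry": 0.0,"rz": 0.0,"claw": 1.0}]'

```text
time: 7.0
tool_pos: [0.5065, 0.1005, 0.0877]
tool_rot: [0.001, 1.0, 0.001, -0.001]
contact_force: [2.7, -0.0, 1.2]
gripper_width: 0.0
```

```bash
python3 arc.py -8 -466
```

```text
t 7.00 [0.5065 0.1005 0.0877] F [ 2.7 -0.   1.2] ang -107.1 r 46.0 q [ 0.001  1.     0.001 -0.001]
-474 [-0.5 -0.3 -0. ]
-482 [-1.  -0.6 -0. ]
-490 [-1.5 -0.9 -0. ]
-498 [-2.  -1.4 -0. ]
-506 [-2.4 -1.9 -0. ]
```

Call:
play_rows --commands '[{"dx": -0.5,"dy": -0.3,"dz": 0.0,"rx": 0.0,"ry": 0.0,"rz": 0.0,"claw": 1.0},{"dx": -1.0,"dy": -0.6,"dz": 0.0,"rx": 0.0,"ry": 0.0,"rz": 0.0,"claw": 1.0},{"dx": -1.5,"dy": -0.9,"dz": 0.0,"rx": 0.0,"ry": 0.0,"rz": 0.0,"claw": 1.0},{"dx": -2.0,"dy": -1.4,"dz": 0.0,"rx": 0.0,"ry": 0.0,"rz": 0.0,"claw": 1.0}]'

```text
time: 7.4
tool_pos: [0.4867, 0.1143, 0.0881]
tool_rot: [0.001, 1.0, 0.001, -0.0]
contact_force: [4.3, -2.3, 0.6]
gripper_width: -0.002
```

```bash
python3 arc.py -8 -498
```

```text
t 7.40 [0.4867 0.1143 0.0881] F [ 4.3 -2.3  0.6] ang -137.8 r 44.9 q [ 0.001  1.     0.001 -0.   ]
-506 [-0.4 -0.5  0. ]
-514 [-0.7 -1.   0. ]
-522 [-1.  -1.6  0. ]
-530 [-1.1 -2.2  0. ]
-538 [-1.2 -2.9  0. ]
```

Call:
play_rows --commands '[{"dx": -0.4,"dy": -0.5,"dz": 0.0,"rx": 0.0,"ry": 0.0,"rz": 0.0,"claw": 1.0},{"dx": -0.7,"dy": -1.0,"dz": 0.0,"rx": 0.0,"ry": 0.0,"rz": 0.0,"claw": 1.0},{"dx": -1.0,"dy": -1.6,"dz": 0.0,"rx": 0.0,"ry": 0.0,"rz": 0.0,"claw": 1.0},{"dx": -1.1,"dy": -2.2,"dz": 0.0,"rx": 0.0,"ry": 0.0,"rz": 0.0,"claw": 1.0}]'

```text
time: 7.8
tool_pos: [0.4751, 0.1364, 0.0877]
tool_rot: [0.002, 1.0, 0.001, -0.001]
contact_force: [2.8, -3.2, -0.6]
gripper_width: 0.001
```

```bash
python3 arc.py -8 -530
```

```text
t 7.80 [0.4751 0.1364 0.0877] F [ 2.8 -3.2 -0.6] ang -169.7 r 45.6 q [ 0.002  1.     0.001 -0.001]
-538 [-0.  -0.7 -0. ]
-546 [ 0.  -1.3 -0. ]
-554 [ 0.1 -1.9 -0. ]
-562 [ 0.3 -2.5 -0. ]
-570 [ 0.6 -3.1 -0. ]
```

Call:
play_rows --commands '[{"dx": 0.0,"dy": -0.7,"dz": 0.0,"rx": 0.0,"ry": 0.0,"rz": 0.0,"claw": 1.0},{"dx": 0.0,"dy": -1.3,"dz": 0.0,"rx": 0.0,"ry": 0.0,"rz": 0.0,"claw": 1.0},{"dx": 0.1,"dy": -1.9,"dz": 0.0,"rx": 0.0,"ry": 0.0,"rz": 0.0,"claw": 1.0},{"dx": 0.3,"dy": -2.5,"dz": 0.0,"rx": 0.0,"ry": 0.0,"rz": 0.0,"claw": 1.0}]'

```text
time: 8.2
tool_pos: [0.4772, 0.1615, 0.087]
tool_rot: [0.002, 1.0, 0.001, -0.002]
contact_force: [-0.7, -3.9, 0.7]
gripper_width: -0.001
```

```bash
python3 arc.py -8 -562;  python3 - <<'E'
from h import *
cv2.imwrite("pics/w8.png",grab_frame("wrist"))
E
```

```text
t 8.20 [0.4772 0.1615 0.087 ] F [-0.7 -3.9  0.7] ang 158.3 r 46.1 q [ 0.002  1.     0.001 -0.002]
-570 [ 0.4 -0.5 -0.1]
-578 [ 0.7 -1.1 -0.1]
-586 [ 1.2 -1.5 -0.1]
-594 [ 1.6 -1.9 -0.1]
-602 [ 2.2 -2.3 -0.1]
```

View pics/w8.png

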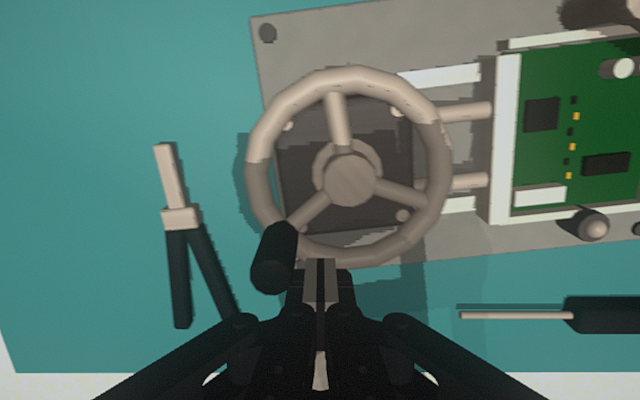

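Call:
play_rows --commands '[{"dx": 0.4,"dy": -0.5,"dz": -0.1,"rx": 0.0,"ry": 0.0,"rz": 0.0,"claw": 1.0},{"dx": 0.7,"dy": -1.1,"dz": -0.1,"rx": 0.0,"ry": 0.0,"rz": 0.0,"claw": 1.0},{"dx": 1.2,"dy": -1.5,"dz": -0.1,"rx": 0.0,"ry": 0.0,"rz": 0.0,"claw": 1.0},{"dx": 1.6,"dy": -1.9,"dz": -0.1,"rx": 0.0,"ry": 0.0,"rz": 0.0,"claw": 1.0}]'

```text
time: 8.65
tool_pos: [0.4931, 0.1816, 0.0873]
tool_rot: [0.002, 1.0, 0.001, -0.003]
contact_force: [-3.1, -4.0, -1.3]
gripper_width: 0.001
```

```bash
python3 arc.py -8 -594
```

```text
t 8.65 [0.4931 0.1816 0.0873] F [-3.1 -4.  -1.3] ang 126.0 r 45.8 q [ 0.002  1.     0.001 -0.003]
-602 [ 0.6 -0.3 -0.1]
-610 [ 1.2 -0.5 -0.1]
-618 [ 1.8 -0.7 -0.1]
-626 [ 2.4 -0.8 -0.1]
-634 [ 3.  -0.8 -0.1]
```

Call:
play_rows --commands '[{"dx": 0.6,"dy": -0.3,"dz": -0.1,"rx": 0.0,"ry": 0.0,"rz": 0.0,"claw": 1.0},{"dx": 1.2,"dy": -0.5,"dz": -0.1,"rx": 0.0,"ry": 0.0,"rz": 0.0,"claw": 1.0},{"dx": 1.8,"dy": -0.7,"dz": -0.1,"rx": 0.0,"ry": 0.0,"rz": 0.0,"claw": 1.0},{"dx": 2.4,"dy": -0.8,"dz": -0.1,"rx": 0.0,"ry": 0.0,"rz": 0.0,"claw": 1.0}]'

```text
time: 9.05
tool_pos: [0.5092, 0.1885, 0.0876]
tool_rot: [0.004, 1.0, 0.002, -0.015]
contact_force: [-48.8, -12.3, 32.0]
gripper_width: -0.001
```

```bash
python3 arc.py -8 -626
```

```text
t 9.05 [0.5092 0.1885 0.0876] F [-48.8 -12.3  32. ] ang 103.8 r 45.3 q [ 0.004  1.     0.002 -0.015]
-634 [ 1.4 -0.1 -0. ]
-642 [ 2.  0. -0.]
-650 [ 2.6  0.2 -0. ]
-658 [ 3.2  0.4 -0. ]
-666 [ 3.7  0.8 -0. ]
```

Call:
play_rows --commands '[{"dx": 0.4,"dy": -0.1,"dz": 0.0,"rx": 0.0,"ry": 0.0,"rz": 0.0,"claw": 1.0},{"dx": 0.3,"dy": -0.1,"dz": 0.0,"rx": 0.0,"ry": 0.0,"rz": 0.0,"claw": 1.0},{"dx": 0.3,"dy": -0.1,"dz": 0.0,"rx": 0.0,"ry": 0.0,"rz": 0.0,"claw": 1.0}]'

```text
time: 9.35
tool_pos: [0.5085, 0.1887, 0.0877]
tool_rot: [0.006, 1.0, 0.002, -0.021]
contact_force: [-19.0, -7.0, 11.7]
gripper_width: -0.003
```

```bash
python3 arc.py;  python3 - <<'E'
from h import *
cv2.imwrite("pics/w9.png",grab_frame("wrist"))
b=grab_frame('side');a=grab_frame('scene')
cv2.imwrite('pics/s9.png',np.hstack([cv2.resize(a[120:250,300:430],(400,400),interpolation=2),cv2.resize(b[215:315,240:340],(400,400),interpolation=2)]))
E
```

```text
t 9.35 [0.5085 0.1887 0.0877] F [-19.   -7.   11.7] ang 104.5 r 45.7 q [ 0.006  1.     0.002 -0.021]
```

View pics/w9.png

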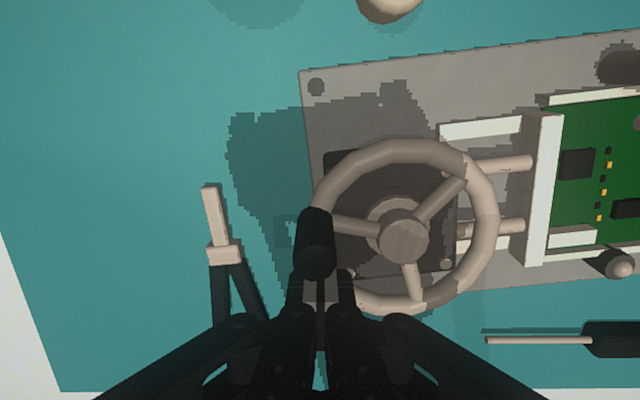

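View pics/s9.png

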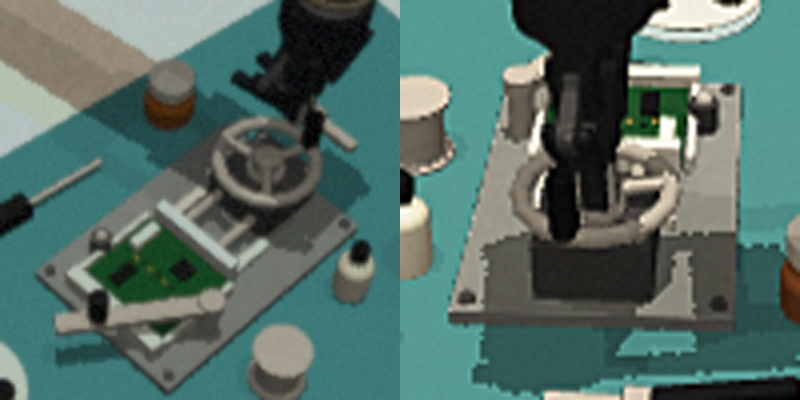

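```bash
python3 - <<'E'
from h import *
C=np.array([.520,.1445])
for n,u,v in(('scene',300+312*.325,120+113*.325),('wrist',315,275)):
    X=pt(n,u,v,.112 if n=='scene' else .112); d=X[:2]-C; print(n,X,np.degrees(np.arctan2(d[1],d[0])),np.hypot(*d))
print(px('wrist',(.5293,.1885,.112)),px('wrist',(*C,.077)))
E
```

```text
scene [0.52662582 0.18868467 0.112     ] 81.47161762118287 0.04467870446222687
wrist [0.52555846 0.1904455  0.112     ] 83.10191619523555 0.04628050484952892
[320.03296242 266.69007711] [408.27278023 244.82093154]
```

Call:
play_rows --commands '[{"dx": -0.8,"dy": -0.3,"dz": -1.0,"rx": 0.0,"ry": 0.0,"rz": 0.0,"claw": 1.0},{"dx": -0.8,"dy": -0.3,"dz": -4.5,"rx": 0.0,"ry": 0.0,"rz": 0.0,"claw": 1.0},{"dx": -0.8,"dy": -0.3,"dz": -6.5,"rx": 0.0,"ry": 0.0,"rz": 0.0,"claw": 1.0},{"dx": -0.8,"dy": -0.3,"dz": -6.5,"rx": 0.0,"ry": 0.0,"rz": 0.0,"claw": 1.0}]'

```text
time: 9.9
tool_pos: [0.5071, 0.1939, 0.1581]
tool_rot: [0.004, 1.0, 0.002, -0.016]
contact_force: [0.6, 0.9, 0.8]
gripper_width: 0.004
```

```bash
python3 arc.py;  python3 - <<'E'
from h import *
cv2.imwrite("pics/w10.png",grab_frame("wrist"))
b=grab_frame('side');a=grab_frame('scene')
cv2.imwrite('pics/s10.png',np.hstack([cv2.resize(a[120:250,300:430],(400,400),interpolation=2),cv2.resize(b[215:315,240:340],(400,400),interpolation=2)]))
E
```

```text
t 9.90 [0.5071 0.1939 0.1581] F [0.6 0.9 0.8] ang 104.6 r 51.1 q [ 0.004  1.     0.002 -0.016]
```

View pics/w10.png

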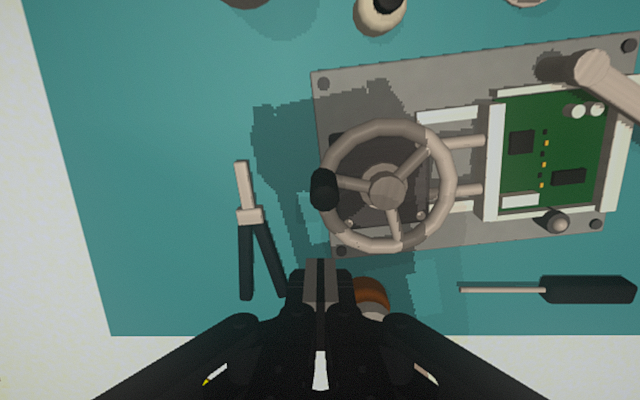

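View pics/s10.png

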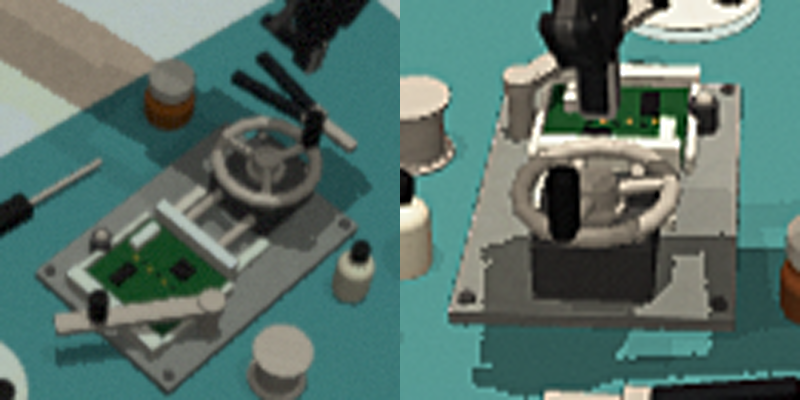

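Call:
play_rows --commands '[{"dx": 2.3,"dy": 1.0,"dz": 0.0,"rx": 0.008,"ry": 0.032,"rz": 0.004,"claw": 1.0},{"dx": 4.6,"dy": 1.9,"dz": 0.0,"rx": 0.008,"ry": 0.032,"rz": 0.004,"claw": 1.0},{"dx": 4.6,"dy": 1.9,"dz": 0.0,"rx": 0.008,"ry": 0.032,"rz": 0.004,"claw": 1.0}]'

```text
time: 10.35
tool_pos: [0.5504, 0.1729, 0.1489]
tool_rot: [0.002, 1.0, -0.001, -0.005]
contact_force: [-0.6, -0.4, 0.2]
gripper_width: 0.001
```

```bash
python3 arc.py 8 34
```

```text
t 10.35 [0.5504 0.1729 0.1489] F [-0.6 -0.4  0.2] ang 43.1 r 41.6 q [ 0.002  1.    -0.001 -0.005]
42 [ 0.3 -0.2  6.1]
50 [-0.1 -0.6  6.1]
58 [-0.7 -1.   6.1]
66 [-1.2 -1.3  6.1]
74 [-1.8 -1.5  6.1]
```

Call:
play_rows --commands '[{"dx": 0.4,"dy": 0.0,"dz": 2.0,"rx": 0.004,"ry": 0.01,"rz": -0.002,"claw": 1.0},{"dx": 0.4,"dy": 0.0,"dz": 4.5,"rx": 0.004,"ry": 0.01,"rz": -0.002,"claw": 1.0},{"dx": 0.4,"dy": 0.0,"dz": 6.0,"rx": 0.004,"ry": 0.01,"rz": -0.002,"claw": 1.0},{"dx": 0.4,"dy": 0.0,"dz": 6.0,"rx": 0.004,"ry": 0.01,"rz": -0.002,"claw": 1.0}]'

```text
time: 10.75
tool_pos: [0.5507, 0.1725, 0.0848]
tool_rot: [0.0, 1.0, 0.0, -0.004]
contact_force: [-0.9, 0.0, -0.8]
gripper_width: 0.003
```

```bash
python3 arc.py 10 42; python3 - <<'E'
from h import *
cv2.imwrite("pics/w11.png",grab_frame("wrist"))
E
```

```text
t 10.75 [0.5507 0.1725 0.0848] F [-0.9  0.  -0.8] ang 42.3 r 41.5 q [ 0.     1.     0.    -0.004]
52 [-0.3 -0.7 -0.3]
62 [-1.  -1.2 -0.3]
72 [-1.7 -1.5 -0.3]
82 [-2.4 -1.7 -0.3]
92 [-3.2 -1.7 -0.3]
```

View pics/w11.png

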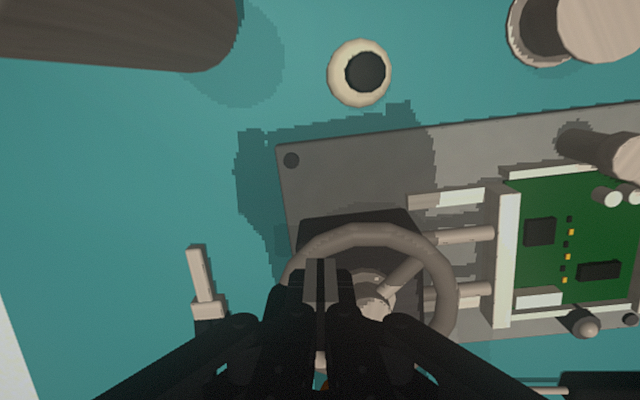

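Call:
play_rows --commands '[{"dx": -0.3,"dy": -0.7,"dz": -0.3,"rx": 0.0,"ry": 0.008,"rz": 0.0,"claw": 1.0},{"dx": -1.0,"dy": -1.2,"dz": -0.3,"rx": 0.0,"ry": 0.008,"rz": 0.0,"claw": 1.0},{"dx": -1.7,"dy": -1.5,"dz": -0.3,"rx": 0.0,"ry": 0.008,"rz": 0.0,"claw": 1.0},{"dx": -2.4,"dy": -1.7,"dz": -0.3,"rx": 0.0,"ry": 0.008,"rz": 0.0,"claw": 1.0},{"dx": -3.2,"dy": -1.7,"dz": -0.3,"rx": 0.0,"ry": 0.008,"rz": 0.0,"claw": 1.0}]'

```text
time: 11.3
tool_pos: [0.5207, 0.1898, 0.0913]
tool_rot: [0.0, 1.0, 0.0, 0.003]
contact_force: [5.0, -4.0, 2.3]
gripper_width: -0.0
```

```bash
python3 arc.py 9 92
```

```text
t 11.30 [0.5207 0.1898 0.0913] F [ 5.  -4.   2.3] ang 89.1 r 45.3 q [0.    1.    0.    0.003]
101 [-0.9  0.1  0.3]
110 [-1.6  0.3  0.3]
119 [-2.3  0.6  0.3]
128 [-2.8  1.   0.3]
137 [-3.4  1.5  0.3]
```

Call:
play_rows --commands '[{"dx": -0.9,"dy": 0.1,"dz": 0.3,"rx": 0.0,"ry": 0.0,"rz": 0.0,"claw": 1.0},{"dx": -1.6,"dy": 0.3,"dz": 0.3,"rx": 0.0,"ry": 0.0,"rz": 0.0,"claw": 1.0},{"dx": -2.3,"dy": 0.6,"dz": 0.3,"rx": 0.0,"ry": 0.0,"rz": 0.0,"claw": 1.0},{"dx": -2.8,"dy": 1.0,"dz": 0.3,"rx": 0.0,"ry": 0.0,"rz": 0.0,"claw": 1.0},{"dx": -2.8,"dy": 1.0,"dz": 0.3,"rx": 0.0,"ry": 0.0,"rz": 0.0,"claw": 1.0}]'

```text
time: 11.8
tool_pos: [0.4942, 0.1795, 0.0898]
tool_rot: [0.0, 1.0, 0.001, 0.006]
contact_force: [6.3, -3.8, 1.9]
gripper_width: -0.001
```

```bash
python3 arc.py 5 128;python3 - <<'E'
from h import *
cv2.imwrite("pics/w12.png",grab_frame("wrist"))
b=grab_frame('side');a=grab_frame('scene')
cv2.imwrite('pics/s12.png',np.hstack([cv2.resize(a[120:250,300:430],(400,400),interpolation=2),cv2.resize(b[215:315,240:340],(400,400),interpolation=2)]))
E
```

```text
t 11.80 [0.4942 0.1795 0.0898] F [ 6.3 -3.8  1.9] ang 126.4 r 43.5 q [0.    1.    0.001 0.006]
133 [-0.5  0.2  0.2]
138 [-0.8  0.5  0.2]
143 [-1.   0.8  0.2]
148 [-1.2  1.1  0.2]
153 [-1.4  1.5  0.2]
```

View pics/w12.png

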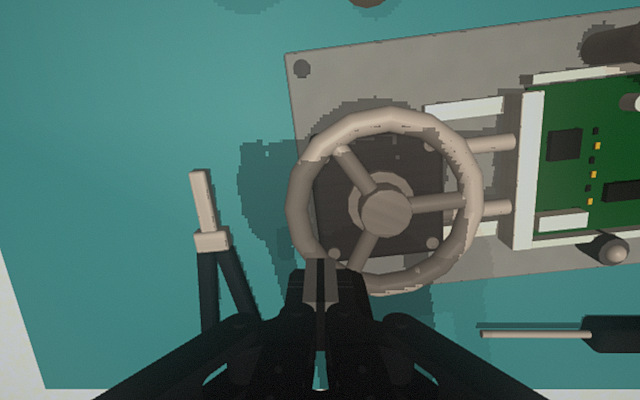

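View pics/s12.png

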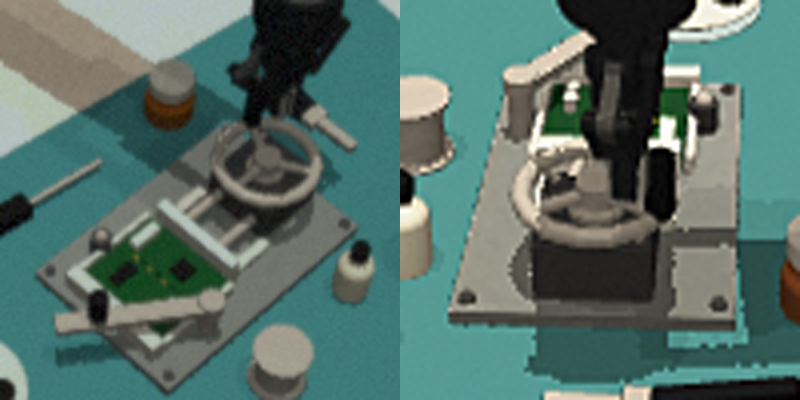

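```bash
python3 - <<'E'
from h import *
e=ext('wrist')
def ang(h,c,e): 
    H=pt('wrist',*h,.077,e);P=pt('wrist',*c,.068,e);d=P-H;return np.round([np.degrees(np.arctan2(d[1],d[0]))%360,1e3*np.hypot(d[0],d[1])],1),H
for c in((340,152),(466,204),(355,270)): print(ang((385,212),c,e))
# w10 pose
from scipy.spatial.transform import Rotation as Ro
p=camera_params('wrist');T=p['tool_from_camera'];Rt=Ro.from_quat([1,.002,-.016,.004]).as_matrix()
e=(p,Rt@T[:3,:3],Rt@T[:3,3]+np.array([.5071,.1939,.1581]))
for c in((338,184),(427,148),(395,243)): print(ang((387,190),c,e))
E
```

```text
(array([38.4, 35.1]), array([0.52246849, 0.14746839, 0.077     ]))
(array([271.5,  42.7]), array([0.52246849, 0.14746839, 0.077     ]))
(array([161.3,  38.7]), array([0.52246849, 0.14746839, 0.077     ]))
(array([87.6, 32.9]), array([0.52369014, 0.14708294, 0.077     ]))
(array([315.2,  38.1]), array([0.52369014, 0.14708294, 0.077     ]))
(array([193.9,  46.3]), array([0.52369014, 0.14708294, 0.077     ]))
```

Call:
play_rows --commands '[{"dx": -0.5,"dy": 0.2,"dz": 0.1,"rx": 0.0,"ry": 0.0,"rz": 0.0,"claw": 1.0},{"dx": -0.8,"dy": 0.6,"dz": 0.1,"rx": 0.0,"ry": 0.0,"rz": 0.0,"claw": 1.0},{"dx": -0.8,"dy": 0.6,"dz": 0.1,"rx": 0.0,"ry": 0.0,"rz": 0.0,"claw": 1.0},{"dx": -0.8,"dy": 0.6,"dz": 0.1,"rx": 0.0,"ry": 0.0,"rz": 0.0,"claw": 1.0}]'

```text
time: 12.35
tool_pos: [0.489, 0.1738, 0.0906]
tool_rot: [-0.001, 1.0, 0.0, 0.01]
contact_force: [8.1, -1.1, 0.3]
gripper_width: -0.001
```

```bash
python3 arc.py;python3 - <<'E'
from h import *
cv2.imwrite("pics/w13.png",grab_frame("wrist"))
E
```

```text
t 12.35 [0.489  0.1738 0.0906] F [ 8.1 -1.1  0.3] ang 136.6 r 42.7 q [-0.001  1.     0.     0.01 ]
```

View pics/w13.png

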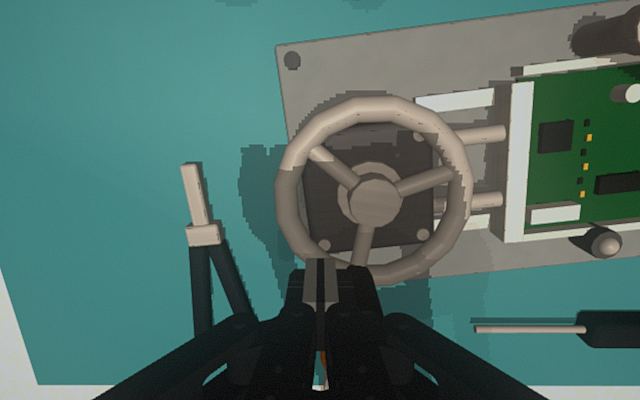

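```bash
python3 - <<'E'
from h import *
e=ext('wrist')
for c in((313,152),(455,170),(364,262)):
    H=pt('wrist',375,199,.077,e);P=pt('wrist',*c,.068,e);d=P-H;print(np.degrees(np.arctan2(d[1],d[0]))%120)
E
```

```text
54.75071838546519
46.968347603977605
56.107850583934436
```

Call:
play_rows --commands '[{"dx": 0.8,"dy": -0.8,"dz": -0.3,"rx": 0.0,"ry": -0.02,"rz": 0.0,"claw": 1.0},{"dx": 0.8,"dy": -0.8,"dz": -4.0,"rx": 0.0,"ry": -0.02,"rz": 0.0,"claw": 1.0},{"dx": 0.8,"dy": -0.8,"dz": -8.0,"rx": 0.0,"ry": -0.02,"rz": 0.0,"claw": 1.0},{"dx": 0.8,"dy": -0.8,"dz": -11.0,"rx": 0.0,"ry": -0.02,"rz": 0.0,"claw": 1.0},{"dx": 0.8,"dy": -0.8,"dz": -11.0,"rx": 0.0,"ry": -0.02,"rz": 0.0,"claw": 1.0}]'

```text
time: 12.9
tool_pos: [0.496, 0.183, 0.2063]
tool_rot: [-0.002, 1.0, 0.001, 0.003]
contact_force: [0.4, 0.4, -0.2]
gripper_width: -0.001
```

```bash
python3 arc.py;python3 - <<'E'
from h import *
cv2.imwrite("pics/w14.png",grab_frame("wrist"))
b=grab_frame('side');a=grab_frame('scene')
cv2.imwrite('pics/s14.png',np.hstack([cv2.resize(a[120:250,300:430],(400,400),interpolation=2),cv2.resize(b[215:315,240:340],(400,400),interpolation=2)]))
E
```

```text
t 12.90 [0.496  0.183  0.2063] F [ 0.4  0.4 -0.2] ang 121.9 r 45.3 q [-0.002  1.     0.001  0.003]
```

View pics/w14.png

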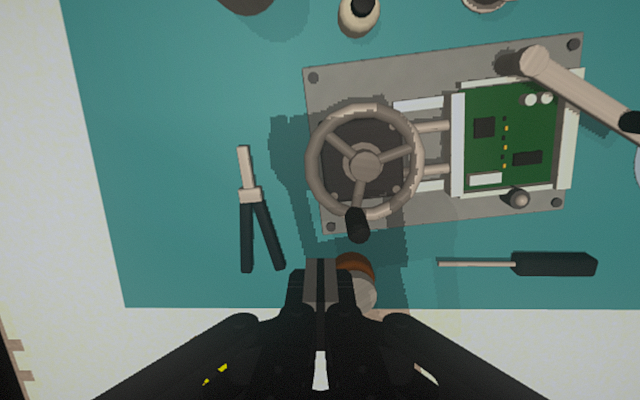

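View pics/s14.png

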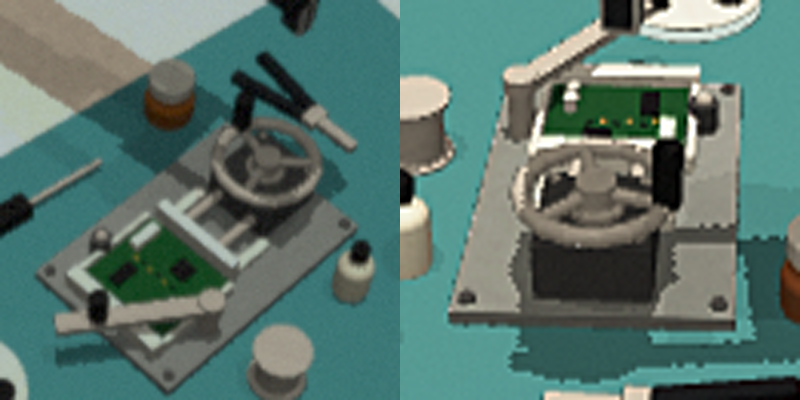

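```bash
python3 - <<'E'
from h import *
C=np.array([.520,.1455])
def A(X): d=X[:2]-C; return np.round([np.degrees(np.arctan2(d[1],d[0])),1e3*np.hypot(*d)],1)
for t,s,d in(('stop',(313,113),(562,172)),('now',(243,98),(667,145))):
    print(t,A(pt('scene',300+s[0]*.325,120+s[1]*.325,.112)),A(pt('side',240+(d[0]-400)*.25,215+d[1]*.25,.112)))
e=ext('wrist')
for c in((355,208),(328,140),(410,147)):
    H=pt('wrist',365,165,.077,e);P=pt('wrist',*c,.068,e);d=P-H;print(np.degrees(np.arctan2(d[1],d[0]))%120)
E
```

```text
stop [80.7 44.5] [79.6 47.2]
now [173.8  43.3] [166.4  46.2]
51.85038715866409
58.053332732766016
49.166871630004266
```

Call:
play_rows --commands '[{"dx": 1.0,"dy": 3.0,"dz": 0.0,"rx": 0.0,"ry": 0.0,"rz": 0.0,"claw": 1.0},{"dx": 2.5,"dy": 7.5,"dz": 0.0,"rx": 0.0,"ry": 0.0,"rz": 0.0,"claw": 1.0},{"dx": 4.0,"dy": 12.0,"dz": 0.0,"rx": 0.0,"ry": 0.0,"rz": 0.0,"claw": 1.0},{"dx": 5.5,"dy": 16.5,"dz": 0.0,"rx": 0.0,"ry": 0.0,"rz": 0.0,"claw": 1.0},{"dx": 7.0,"dy": 21.0,"dz": 0.0,"rx": 0.0,"ry": 0.0,"rz": 0.0,"claw": 1.0}]'

```text
time: 13.55
tool_pos: [0.5619, -0.0291, 0.1961]
tool_rot: [-0.002, 1.0, 0.001, -0.005]
contact_force: [0.8, -0.1, -0.2]
gripper_width: -0.001
```

Call:
play_rows --commands '[{"dx": 1.3,"dy": 4.0,"dz": 0.0,"rx": 0.0,"ry": 0.0,"rz": 0.0,"claw": 1.0},{"dx": 1.9,"dy": 6.3,"dz": 0.0,"rx": 0.0,"ry": 0.0,"rz": 0.0,"claw": 1.0},{"dx": 1.9,"dy": 6.3,"dz": 0.0,"rx": 0.0,"ry": 0.0,"rz": 0.0,"claw": 1.0},{"dx": 1.9,"dy": 6.3,"dz": 0.0,"rx": 0.0,"ry": 0.0,"rz": 0.0,"claw": 1.0}]'

```text
time: 13.95
tool_pos: [0.5797, -0.0916, 0.1934]
tool_rot: [-0.003, 1.0, 0.0, -0.007]
contact_force: [0.1, 0.8, -0.4]
gripper_width: -0.001
```

```bash
python3 arc.py;python3 - <<'E'
from h import *
cv2.imwrite("pics/w15.png",grab_frame("wrist"))
E
```

```text
t 13.95 [ 0.5797 -0.0916  0.1934] F [ 0.1  0.8 -0.4] ang -75.8 r 243.6 q [-0.003  1.     0.    -0.007]
```

View pics/w15.png

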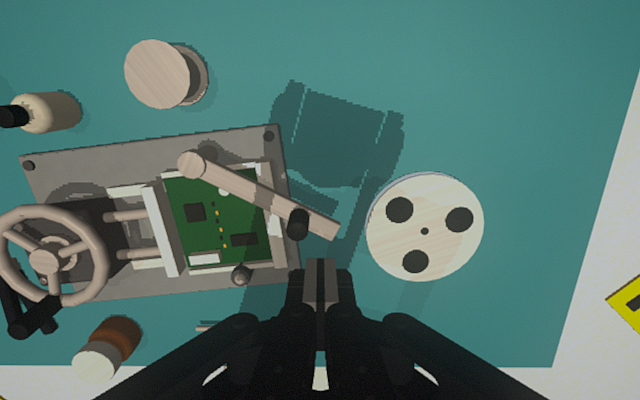

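```bash
python3 - <<'E'
from h import *
e=ext('wrist')
print('knob',pt('wrist',299,219,.09,e),'piv',pt('wrist',191,163,.058,e))
P=np.array([.6,.0145])
p=monitor.state()['tool_pos']
for a in(262,250,240,230,220,212,205):
    X=P+.1*np.array([np.cos(np.radians(a)),np.sin(np.radians(a))]); print(a,np.round(X,4),np.round([100*(X[0]-p[0]),-100*(X[1]-p[1])],1),px('wrist',(*X,.068),e))
E
```

```text
knob [ 0.56731308 -0.07499586  0.09      ] piv [0.60391818 0.0156107  0.058     ]
262 [ 0.5861 -0.0845] [ 0.6 -0.7] [311.91883864 187.5434548 ]
250 [ 0.5658 -0.0795] [-1.4 -1.2] [306.02127546 210.77475184]
240 [ 0.55   -0.0721] [-3.  -1.9] [297.59815426 228.0923299 ]
230 [ 0.5357 -0.0621] [-4.4 -2.9] [286.39324031 243.189658  ]
220 [ 0.5234 -0.0498] [-5.7 -4.1] [272.80851756 255.81268934]
212 [ 0.5152 -0.0385] [-6.5 -5.3] [260.50080742 264.00336273]
205 [ 0.5094 -0.0278] [-7.1 -6.3] [248.85900581 269.71915482]
```

Call:
play_rows --commands '[{"dx": 0.7,"dy": -0.4,"dz": 2.0,"rx": -0.006,"ry": 0.014,"rz": 0.0,"claw": 1.0},{"dx": 0.7,"dy": -0.4,"dz": 6.0,"rx": -0.006,"ry": 0.014,"rz": 0.0,"claw": 1.0},{"dx": 0.7,"dy": -0.4,"dz": 10.0,"rx": -0.006,"ry": 0.014,"rz": 0.0,"claw": 1.0},{"dx": 0.7,"dy": -0.4,"dz": 11.9,"rx": -0.006,"ry": 0.014,"rz": 0.0,"claw": 1.0},{"dx": 0.7,"dy": -0.4,"dz": 11.9,"rx": -0.006,"ry": 0.014,"rz": 0.0,"claw": 1.0}]'

```text
time: 14.5
tool_pos: [0.5817, -0.0838, 0.0701]
tool_rot: [-0.001, 1.0, 0.002, -0.003]
contact_force: [-0.3, 0.4, -0.3]
gripper_width: 0.003
```

```bash
sed -e 's/^C=.*/C=np.array([.600,.0145]); R=.1; Z=.070/' arc.py > arck.py; python3 arck.py -6 -98;python3 - <<'E'
from h import *
cv2.imwrite("pics/w16.png",grab_frame("wrist"))
E
```

```text
t 14.50 [ 0.5817 -0.0838  0.0701] F [-0.3  0.4 -0.3] ang -100.5 r 100.0 q [-0.001  1.     0.002 -0.003]
-104 [-0.6 -0.1  0. ]
-110 [-1.6 -0.4  0. ]
-116 [-2.6 -0.8  0. ]
-122 [-3.5 -1.3  0. ]
-128 [-4.3 -1.9  0. ]
```

View pics/w16.png

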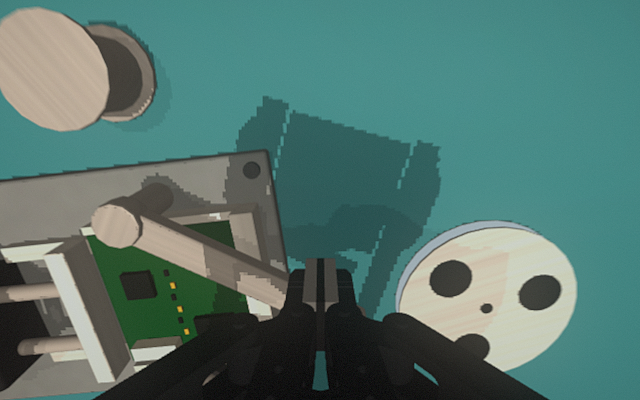

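Call:
play_rows --commands '[{"dx": -0.6,"dy": -0.1,"dz": 0.0,"rx": 0.0,"ry": 0.0,"rz": 0.0,"claw": 1.0},{"dx": -1.6,"dy": -0.4,"dz": 0.0,"rx": 0.0,"ry": 0.0,"rz": 0.0,"claw": 1.0},{"dx": -2.6,"dy": -0.8,"dz": 0.0,"rx": 0.0,"ry": 0.0,"rz": 0.0,"claw": 1.0},{"dx": -3.5,"dy": -1.3,"dz": 0.0,"rx": 0.0,"ry": 0.0,"rz": 0.0,"claw": 1.0},{"dx": -4.3,"dy": -1.9,"dz": 0.0,"rx": 0.0,"ry": 0.0,"rz": 0.0,"claw": 1.0}]'

```text
time: 15.05
tool_pos: [0.5405, -0.0652, 0.0741]
tool_rot: [-0.0, 1.0, 0.001, 0.0]
contact_force: [3.8, 1.1, 1.2]
gripper_width: 0.002
```

```bash
python3 arck.py -5 -128
```

```text
t 15.05 [ 0.5405 -0.0652  0.0741] F [3.8 1.1 1.2] ang -126.7 r 99.5 q [-0.     1.     0.001  0.   ]
-133 [-0.9 -0.7  0.4]
-138 [-1.5 -1.3  0.4]
-143 [-2.  -2.   0.4]
-148 [-2.5 -2.7  0.4]
-153 [-3.  -3.4  0.4]
```

Call:
play_rows --commands '[{"dx": -0.9,"dy": -0.7,"dz": 0.3,"rx": 0.0,"ry": 0.0,"rz": 0.0,"claw": 1.0},{"dx": -1.5,"dy": -1.3,"dz": 0.3,"rx": 0.0,"ry": 0.0,"rz": 0.0,"claw": 1.0},{"dx": -2.0,"dy": -2.0,"dz": 0.3,"rx": 0.0,"ry": 0.0,"rz": 0.0,"claw": 1.0},{"dx": -2.5,"dy": -2.7,"dz": 0.3,"rx": 0.0,"ry": 0.0,"rz": 0.0,"claw": 1.0}]'

```text
time: 15.45
tool_pos: [0.5147, -0.0378, 0.0708]
tool_rot: [-0.0, 1.0, 0.001, -0.0]
contact_force: [0.1, -0.9, -0.1]
gripper_width: 0.006
```

```bash
python3 arck.py -3 -148;python3 - <<'E'
from h import *
cv2.imwrite("pics/w17.png",grab_frame("wrist"))
b=grab_frame('side');a=grab_frame('scene')
cv2.imwrite('pics/s17.png',np.hstack([cv2.resize(a[130:260,290:420],(400,400),interpolation=2),cv2.resize(b[195:295,240:340],(400,400),interpolation=2)]))
E
```

```text
t 15.45 [ 0.5147 -0.0378  0.0708] F [ 0.1 -0.9 -0.1] ang -148.5 r 100.0 q [-0.     1.     0.001 -0.   ]
-151 [-0.2 -0.4  0.1]
-154 [-0.5 -0.8  0.1]
-157 [-0.7 -1.3  0.1]
-160 [-0.9 -1.8  0.1]
-163 [-1.  -2.3  0.1]
```

View pics/s17.png

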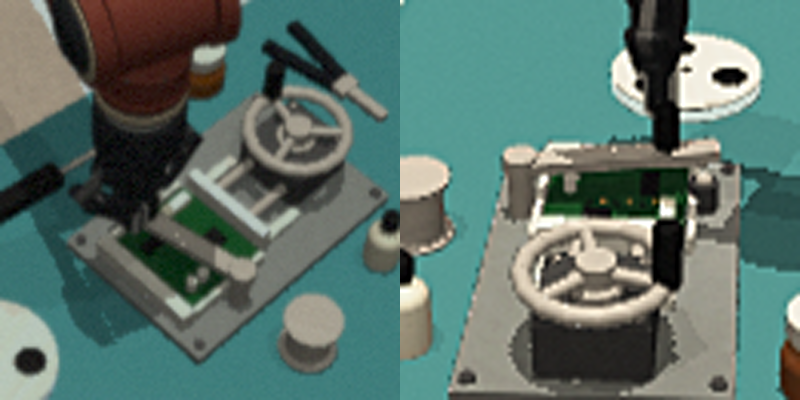

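View pics/w17.png

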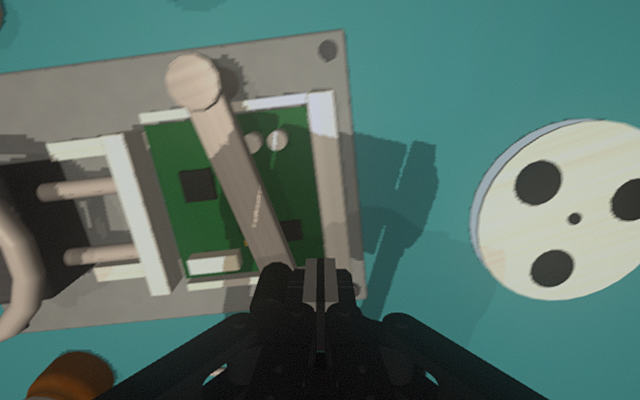

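Call:
play_rows --commands '[{"dx": -0.2,"dy": -0.4,"dz": 0.0,"rx": 0.0,"ry": 0.0,"rz": 0.0,"claw": 1.0},{"dx": -0.5,"dy": -0.8,"dz": 0.0,"rx": 0.0,"ry": 0.0,"rz": 0.0,"claw": 1.0},{"dx": -0.7,"dy": -1.3,"dz": 0.0,"rx": 0.0,"ry": 0.0,"rz": 0.0,"claw": 1.0},{"dx": -0.8,"dy": -1.6,"dz": 0.0,"rx": 0.0,"ry": 0.0,"rz": 0.0,"claw": 1.0}]'

```text
time: 16.0
tool_pos: [0.5074, -0.0222, 0.0712]
tool_rot: [0.0, 1.0, 0.002, 0.0]
contact_force: [-0.7, -1.8, -0.1]
gripper_width: 0.002
```

```bash
python3 arck.py -2 -158
```

```text
t 16.00 [ 0.5074 -0.0222  0.0712] F [-0.7 -1.8 -0.1] ang -158.4 r 99.6 q [0.    1.    0.002 0.   ]
-160 [-0.1 -0.3  0.1]
-162 [-0.2 -0.6  0.1]
-164 [-0.4 -0.9  0.1]
-166 [-0.4 -1.3  0.1]
-168 [-0.5 -1.6  0.1]
```

Call:
play_rows --commands '[{"dx": -0.1,"dy": -0.3,"dz": 0.0,"rx": 0.0,"ry": 0.0,"rz": 0.0,"claw": 1.0},{"dx": -0.2,"dy": -0.6,"dz": 0.0,"rx": 0.0,"ry": 0.0,"rz": 0.0,"claw": 1.0}]'

```text
time: 16.2
tool_pos: [0.506, -0.0179, 0.0714]
tool_rot: [0.003, 1.0, 0.002, 0.001]
contact_force: [4.6, -14.0, -4.3]
gripper_width: -0.004
```

```bash
python3 arck.py -2 -162
```

```text
t 16.20 [ 0.506  -0.0179  0.0714] F [  4.6 -14.   -4.3] ang -161.0 r 99.4 q [0.003 1.    0.002 0.001]
-164 [-0.2 -0.5  0.1]
-166 [-0.3 -0.8  0.1]
-168 [-0.4 -1.2  0.1]
-170 [-0.4 -1.5  0.1]
-172 [-0.5 -1.9  0.1]
```

Call:
play_rows --commands '[{"dx": -0.1,"dy": -0.3,"dz": 0.0,"rx": 0.0,"ry": 0.0,"rz": 0.0,"claw": 1.0},{"dx": -0.1,"dy": -0.4,"dz": 0.0,"rx": 0.0,"ry": 0.0,"rz": 0.0,"claw": 1.0}]'

```text
time: 16.4
tool_pos: [0.5061, -0.0179, 0.0717]
tool_rot: [0.008, 1.0, 0.003, 0.003]
contact_force: [4.8, -19.1, -4.6]
gripper_width: 0.001
```

```bash
python3 arck.py -2 -162;python3 - <<'E'
from h import *
cv2.imwrite("pics/w18.png",grab_frame("wrist"))
b=grab_frame('side');a=grab_frame('scene')
cv2.imwrite('pics/s18.png',np.hstack([cv2.resize(a[130:260,290:420],(400,400),interpolation=2),cv2.resize(b[195:295,240:340],(400,400),interpolation=2)]))
E
```

```text
t 16.40 [ 0.5061 -0.0179  0.0717] F [  4.8 -19.1  -4.6] ang -161.0 r 99.3 q [0.008 1.    0.003 0.003]
-164 [-0.2 -0.5  0.2]
-166 [-0.3 -0.8  0.2]
-168 [-0.4 -1.2  0.2]
-170 [-0.5 -1.5  0.2]
-172 [-0.5 -1.8  0.2]
```

View pics/s18.png

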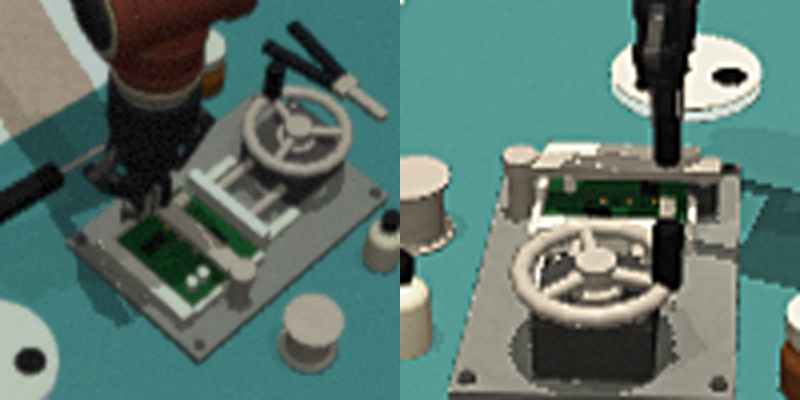

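View pics/w18.png

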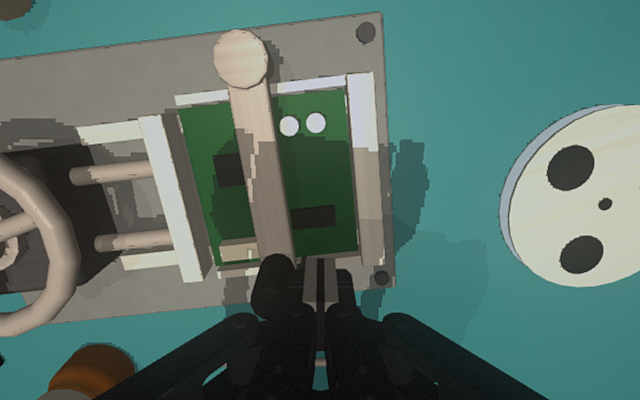

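Call:
play_rows --commands '[{"dx": 0.1,"dy": 0.8,"dz": 0.0,"rx": 0.016,"ry": -0.006,"rz": 0.0,"claw": 1.0},{"dx": 0.1,"dy": 1.2,"dz": -2.0,"rx": 0.016,"ry": -0.006,"rz": 0.0,"claw": 1.0},{"dx": 0.1,"dy": 1.2,"dz": -6.0,"rx": 0.016,"ry": -0.006,"rz": 0.0,"claw": 1.0},{"dx": 0.1,"dy": 1.2,"dz": -10.0,"rx": 0.016,"ry": -0.006,"rz": 0.0,"claw": 1.0},{"dx": 0.1,"dy": 1.2,"dz": -13.0,"rx": 0.016,"ry": -0.006,"rz": 0.0,"claw": 1.0}]'

```text
time: 17.05
tool_pos: [0.5067, -0.0277, 0.2043]
tool_rot: [-0.001, 1.0, 0.003, 0.0]
contact_force: [0.5, -0.7, -0.5]
gripper_width: -0.002
```

Call:
play_rows --commands '[{"dx": -2.0,"dy": 3.0,"dz": -2.0,"rx": 0.0,"ry": 0.0,"rz": 0.0,"claw": 1.0},{"dx": -4.0,"dy": 6.0,"dz": -3.0,"rx": 0.0,"ry": 0.0,"rz": 0.0,"claw": 1.0},{"dx": -5.0,"dy": 8.0,"dz": -3.0,"rx": 0.0,"ry": 0.0,"rz": 0.0,"claw": 1.0},{"dx": -5.0,"dy": 8.0,"dz": -3.0,"rx": 0.0,"ry": 0.0,"rz": 0.0,"claw": 1.0}]'

```text
time: 17.45
tool_pos: [0.4562, -0.1094, 0.2345]
tool_rot: [-0.001, 1.0, 0.001, 0.001]
contact_force: [0.1, 0.4, -0.9]
gripper_width: -0.002
```

```bash
python3 arck.py;python3 - <<'E'
from h import *
cv2.imwrite("pics/w19.png",grab_frame("wrist"))
b=grab_frame('side');a=grab_frame('scene')
cv2.imwrite('pics/sc19.png',a);cv2.imwrite('pics/si19.png',b)
cv2.imwrite('pics/s19.png',np.hstack([cv2.resize(a[130:280,250:450],(480,400),interpolation=2),cv2.resize(b[195:335,215:375],(320,280),interpolation=2)][:1]))
E
```

```text
t 17.45 [ 0.4562 -0.1094  0.2345] F [ 0.1  0.4 -0.9] ang -139.2 r 189.8 q [-0.001  1.     0.001  0.001]
```

View pics/w19.png

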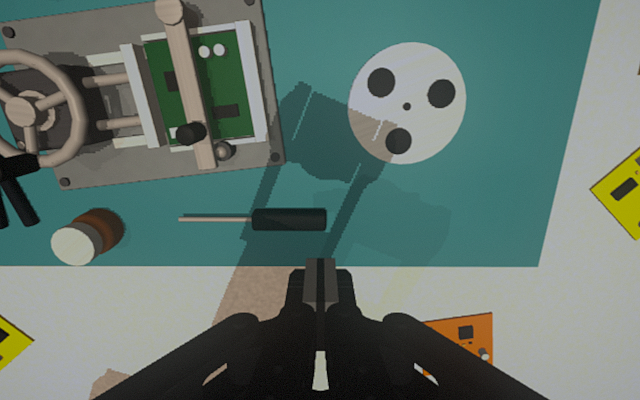

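View pics/sc19.png

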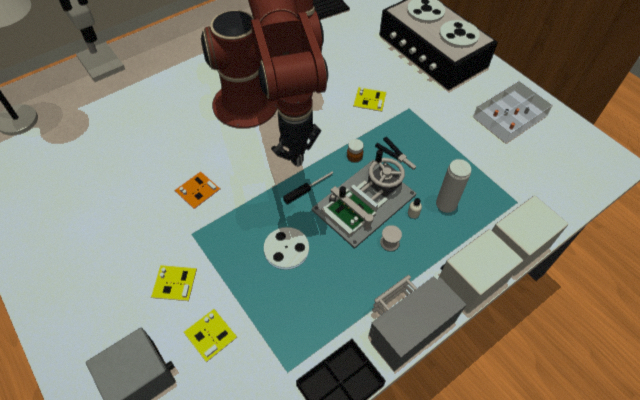

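View pics/si19.png

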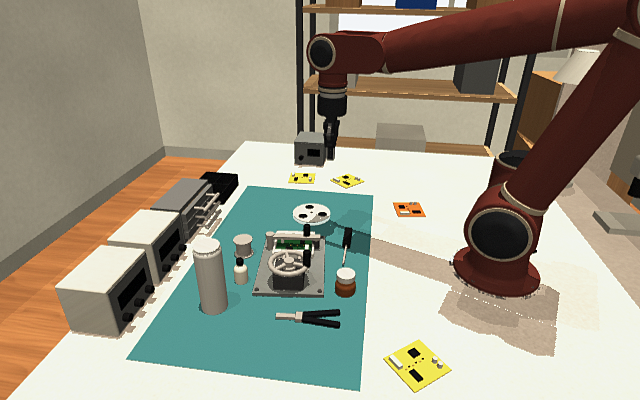

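```bash
python3 - <<'E'
from h import *
e=ext('wrist')
def an(a,b,z):
    d=pt('wrist',*b,z,e)-pt('wrist',*a,z,e); return np.degrees(np.arctan2(d[1],d[0]))%360
print('bar L',an((161,30),(197,168),.056),'R',an((187,28),(216,165),.056),'plate',an((263,5),(285,160),.012),'jaw',an((121,46),(146,148),.032),an((249,22),(267,140),.03))
O=np.array([.5302,.0517])
for c in((145,42),(241,24),(257,135),(165,142)):
    d=pt('wrist',*c,.023,e)[:2]-O; print('board corner holder',np.round(1e3*np.array([d@[.993,.118],d@[-.118,.993]]),1))
E
python3 - <<'E'
import cv2
a=cv2.imread('pics/w19.png');cv2.imwrite('pics/w19c.png',cv2.resize(a[0:200,0:300],(800,533),interpolation=2))
E
```

```text
bar L 188.18653268295617 R 186.52388959609053 plate 186.41899820052006 jaw 184.809033123216 186.20188090056914
board corner holder [51.3 -0.2]
board corner holder [ 56.  -92.6]
board corner holder [-45.6 -89.9]
board corner holder [-42.1   5.4]
```

View pics/w19c.png

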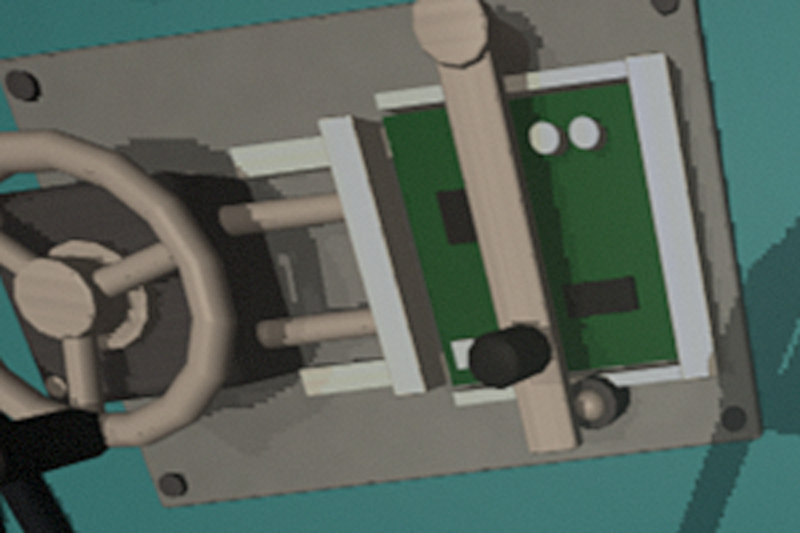

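```bash
python3 -c "
from plant import ticket,monitor
print(ticket.job_done()); print(monitor.state()['time'])"
```

```text
the job is handed in; nothing more can be done
None
the job is handed in; nothing more can be done
```

I wound the handwheel up to its stop, backed it off a quarter turn, swung the keeper bar shut, and handed the job in. The last clock reading was 17.45 s of the 72 s allowed, and no verdict came back.

- **Stop:** I pushed the crank knob clockwise with the closed fingers for about 1.85 turns. The force then jumped to about 50 N, and the wheel held still under about 19 N.
- **Back-off:** I pushed the knob back counter-clockwise. The wheel spokes put it about 92° from the stop. Individual readings of the wheel's angle spread by about ±5°, and the side camera gave about 87°, all inside the 62–118° window.
- **Keeper:** I pushed the bar over the detent until it held still under about 19 N. In the last wrist picture it lies about 1° from the holder's cross axis and past the detent post. The bar's two edges read 188.2° and 186.5° against 186.4° for the base plate.
- **Board:** In the last picture it lies flat between the jaws. My rough corner readings put its centre about 44 mm towards the fixed jaw and 5 mm off the middle line. Those readings disagree with each other by several millimetres, so the 6 mm limit across the holder is not firmly confirmed.
- **Other items:** None of them looked moved in the last pictures; I judged this by eye. The arm was clear of everything at hand-in.

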